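Clip a gingerbread plaque under the tracing projector

TASK

Set up the long rectangular gingerbread plaque for icing under the tracing projector: draw the sprung curved arm of the holder right back until it stays open, lay the plaque flat on the stage, right up against both fixed edges, with its long side along the side edge and its end at the end edge, and then bring the arm back so that it springs shut on the plaque and holds it there. Do not knock the projector, and leave the other biscuits, the buns and the things on the bench where they are.

Things in the scene. Friction and masses are not known exactly. Their poses are not given: they have to be found in the camera images.
- stand: Tracing stand, fixed: an aluminium stage plate 250 x 285 mm, top 10 mm above the bench, with two fixed edges, a sprung curved arm and a projector on a column. Origin: on the bench under the middle of the plaque's place; x points away from the robot (give or take its yaw), y left, z up. Stage spans x -120 to +130, y -122 to +162 mm.
- seat (a point): Point on the stage top (10 mm above the bench) where the centre of the plaque's underside lies when the plaque is home against both fixed edges; axes as stand, the plaque's length along x.
- end_edge (a point): Fixed edge at the plaque's far end: middle, at the stage top, of its face, which looks to the stand's -x at x = +65 mm. A steel bar 10 mm wide, standing 12 mm above the stage, running from y = -42 to +32 mm.
- side_edge (a point): Fixed edge at the plaque's right side: middle, at the stage top, of its face, which looks to the stand's +y at y = -32 mm. A steel bar 10 mm wide, 12 mm above the stage, from x = +20 to +70 mm; a steel pin of 10 mm diameter, as high, its face in the same line, carries the edge on at x = -56 mm. Between them, x -51 to +20, a finger has room beside the plaque.
- column (a point): Foot of the steel column that carries the projector, at x = 112, y = -95 mm of the stand, on the stage top: 22 mm thick, reaching 405 mm above the bench, foot 48 mm across.
- projector: White projector, 125 x 110 x 70 mm, fixed over the stage. Origin: centre of its underside, 290 mm above the bench. It covers x -32 to +93, y -55 to +55 mm of the stand; its lens reaches down to 276 mm above the bench. An upright gripper has no room over the plaque's place or the shut arm's knob: lean the tool 20 to 45 degrees, wrist towards the robot.
- clip_arm (a joint): Sprung curved arm, a 10 mm steel rod 4 to 14 mm above the stage that swings level about clip_pivot; rad. 0: shut on the empty stage (start). 0.15: shut on a plaque. Grows as it is drawn back (clockwise from above; knob towards the robot, then left) to a stop at 1.2. Over-centre spring: shuts it below about 0.65, holds it open above; 5 N at the knob. Two rubber pins at its end take the plaque's near left corner.
- clip_knob (a point): Middle of the black knob on the arm's end, to be pinched: upright, 17 mm across, 31 to 65 mm above the bench (this point: 48 mm); it moves with the arm on a circle of 121 mm radius about clip_pivot. With the arm open at its stop it is over 100 mm clear of the plaque's place.
- clip_pivot (a point): Upright pivot axis of the arm, at the stage top, at x = 20, y = 117 mm of the stand; boss 20 mm across, 17 mm high. A spring post, 9 mm thick and 30 mm high, stands 40 mm beyond it (stand's +x).
- plaque: Long rectangular gingerbread plaque, 130 mm long (its x), 64 mm wide (its y), 15 mm thick, 70 to 140 g, lying flat on the board. Origin: centre of its underside. Both ends are alike: either may go to the end edge.
- board: Plywood board with baking paper, fixed, 250 x 420 mm, top 15 mm above the bench, on which the plaque and two other biscuits lie side by side, about 145 mm from centre to centre, in any order. Origin: on the bench under its centre.
- round_biscuit: round gingerbread biscuit, 86 mm across, 13 mm thick, on the board; to be left alone. Origin: centre of its underside.
- square_biscuit: square gingerbread biscuit, 74 x 74 x 13 mm, on the board; to be left alone. Origin: centre of its underside.
- bun0: oval glazed bun, 101 x 78 mm, 41 mm high, on the bench; to be left alone. Origin: centre of its underside.
- bun1: another bun like bun0; to be left alone.
- bun2: another bun like bun0; to be left alone.
- turner: slotted turner with a wooden handle, 260 mm long, lying on the bench; to be left alone. Origin: under its length, on the bench.
- bowl: small steel bowl, 110 mm across, 55 mm high; to be left alone. Origin: centre of its underside.

How it is judged:
By the outcome, as a careful person would: the job done as asked, in the order asked, and still so for the second after the job is handed in, with the robot touching nothing.
It also fails if it takes over 72 s, if anything falls off the work surface, if the arm or the gripper's body presses on something with over 40 N, if the wrist force passes 120 N, or if a joint passes its speed limit or range.

ROBOT

A 7-joint arm with a two-finger parallel gripper is mounted at the origin on the work surface. World frame = base frame: x ahead of the robot, y to its left, z up, the work surface at z = 0. Lengths are in m, angles in rad, forces in N, time in s.
With the tool pointing down it reaches from about 0.4 to 0.85 m from the base axis. Payload 10.4 kg.
Tool frame: the origin (TCP) lies between the finger pads; the fingertips stand 17 mm ahead of it and the grasp point (between the pads) lies 2 mm behind it; x points along the fingers, y is the direction in which the jaws open and shut, and the axes are right-handed (so a half turn about x gives the same grasp; the last joint's range is limited). The gripper opens to 87 mm and grips with 3 to 60 N. Pads are 19 mm wide; open, the fingers measure 117 mm over their backs; the gripper's body (75 mm by 190 mm) begins 51 mm behind the grasp point.
Start: joints at [1.206, 0.332, -0.065, 1.46, 0.022, 1.35, -0.088], TCP at [0.21, -0.589, 0.24] pointing down, gripper open.
Joint ranges: [-2.6, 2.6], [-0.5, 2.12], [-1.47, 1.34], [0.16, 2.42], [-1.27, 4.41], [0.06, 2.06], [-2.6, 2.6]. Speed limits (rad/s): [2.22, 2.22, 2.79, 2.79, 3.14, 3.14, 3.14].

INTERFACE

Orientations are given as a unit quaternion [x, y, z, w].
In Python, from bench import r, optics, close_job gives the robot as it stands.
- The arm moves only by the shell command python3 -m inch 'ROWS' [OPENING] [FORCE]. ROWS is JSON, a list of rows, each an object with "translation": the shift along the tool's x, y, z in cm, a list of three; "spin": the turn about the tool's x in degrees. In form: [{"translation": [tx, ty, tz], "spin": spin}, ...]. A call has 1 to 20 rows; each row shifts and turns the pose as measured when the row begins, along the tool's axes as they then stand; what a row does not reach is not made up. A row lasts 1/8 s, in which the tool goes at most 62.5 mm and 10.7 degrees, less where a joint would pass 70% of its speed; a pose out of reach is approached as far as the arm can. A call is refused whole if a number of a shift passes 6.25 or a number of a turn 10.7, either way. A call with a gripper value outside its range is refused whole. OPENING is the closure, from 0 (fully open) to 1 (shut), set as the call begins (- or left out, the last holds). The fingers move at their own pace and stop on an object; FORCE is the grip in N (left out, the last holds). Time passes only in rows, so rows that do not move let the fingers close. It gives the time, the measured TCP pose, the force and the opening at its end, in the units of the state.
- r.read_state(): the state, without advancing time (a new reading comes with each control period).
- optics.camera(name): name is "scene" or "side" or "wrist"; returns the picture (384x512x3 uint8, red, green, blue); there is no depth.
- optics.camera_model(name): a dict with "camera_matrix" (3x3 intrinsics, pixels), "dist" ([k1, k2, p1, p2, k3] as OpenCV has them; the pictures are not rectified), "world_from_camera" (4x4, takes a point from camera to world coordinates); the wrist camera has in their place "tool_from_camera" (4x4, takes a point from camera to tool coordinates, whose origin is the TCP and whose axes are the tool frame's). Camera axes: x right, y down, z forward; pixel columns grow to the right and rows downward; lengths in m; the calibration is good to about 2 mm. A picture is of the moment at which its call begins: read the wrist's pose just before it. camera_model takes no time and is no camera call.
- close_job(): hands the job in, once; it reports no verdict.
The state is a dict: "time": time; "joint_positions": joint angles; "joint_vel": joint speeds; "joint_torque": joint torques, N m; "ee_pos": TCP position; "eef_rot": TCP orientation; "ft_force": force on the tool from outside, world axes, zero at the start; "torque": the same for the moment, N m; "width": finger opening in m.
Only numpy, scipy, OpenCV 4.12 (cv2) and the standard library are available. Lean on these libraries where they do the work, as an engineer would, in place of code of your own. Each camera call takes 0.05 s, during which the arm holds its last target.

## Working session

There is one attempt and no reset: what is moved stays moved. The work goes in short steps, Python scripts to look and compute and a shell command to move; the robot and the scene stay as the last step left them, time stands still between calls to the robot, and variables do not carry over. Pictures are saved under pics/ and viewed, and the job is handed in when it is done.

```bash
ls; mkdir -p pics; python3 - <<'E'
from bench import r, optics
import cv2,json
print(r.read_state())
for n in ["scene","side","wrist"]:
    im=optics.camera(n); cv2.imwrite(f"pics/a_{n}.png",im[:,:,::-1])
    print(n,optics.camera_model(n))
E
```

```text
pics
{'time': 0.0, 'joint_positions': array([ 1.2063872 ,  0.33285972, -0.06472267,  1.460939  ,  0.0216038 ,
        1.34990683, -0.0885024 ]), 'joint_vel': array([ 0.00222362,  0.00044717, -0.00016279,  0.0003325 ,  0.00021365,
       -0.0002584 ,  0.00090624]), 'joint_torque': array([-1.62475979e-03, -6.23266625e+01,  2.37347366e-02, -3.89906788e+01,
       -6.13463460e-02,  3.97697417e-02,  1.18236185e-04]), 'ee_pos': array([ 0.2093793 , -0.58849673,  0.23876268]), 'eef_rot': array([-0.69669556, -0.12076398,  0.69690953, -0.11978508]), 'ft_force': array([-0.52780336, -0.4187599 ,  0.35624313]), 'torque': array([-0.03603441, -0.00555462, -0.01126681]), 'width': 0.08705360949221937}
scene {'camera_matrix': array([[387.90444958,   0.        , 259.34634829],
       [  0.        , 387.90444958, 193.46931715],
       [  0.        ,   0.        ,   1.        ]]), 'dist': array([-0.07915001,  0.        ,  0.        ,  0.        ,  0.        ]), 'world_from_camera': array([[ 0.31199961,  0.7215183 , -0.61811615,  1.35392032],
       [ 0.94989528, -0.22398865,  0.21800927, -0.27361193],
  
[... 571 characters left out ...]
  1.10256376],
       [ 0.        ,  0.        ,  0.        ,  1.        ]])}
wrist {'camera_matrix': array([[288.03327772,   0.        , 253.90860785],
       [  0.        , 288.03327772, 194.78163086],
       [  0.        ,   0.        ,   1.        ]]), 'dist': array([-0.03035808,  0.        ,  0.        ,  0.        ,  0.        ]), 'tool_from_camera': array([[-1.25891355e-03, -2.78691421e-01,  9.60379876e-01,
        -1.45365980e-01],
       [ 9.99999178e-01, -1.18657730e-04,  1.27641536e-03,
        -1.22814537e-03],
       [-2.41769514e-04,  9.60380694e-01,  2.78691341e-01,
        -7.63511358e-02],
       [ 0.00000000e+00,  0.00000000e+00,  0.00000000e+00,
         1.00000000e+00]])}
```

View pics/a_scene.png

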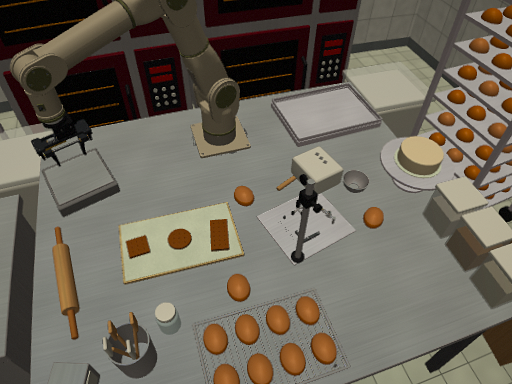

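View pics/a_side.png

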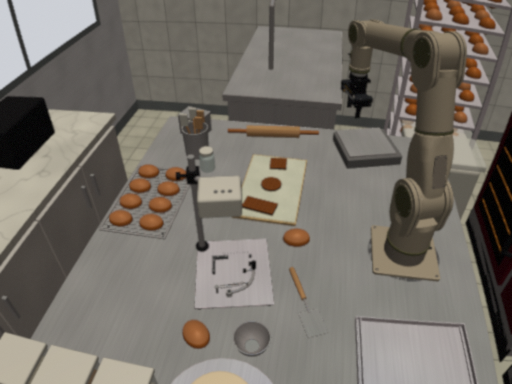

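View pics/a_wrist.png

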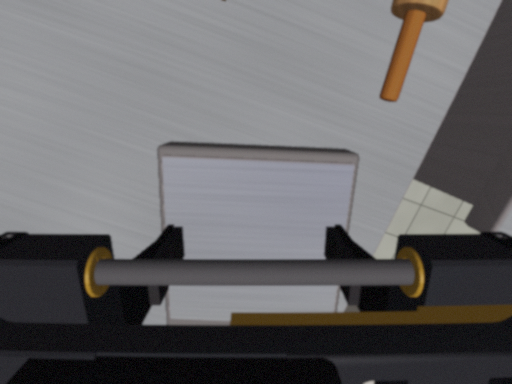

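```bash
python3 - <<'E'
import cv2
a=cv2.imread("pics/a_scene.png")
cv2.imwrite("pics/b1.png",cv2.resize(a[180:270,250:360],None,fx=7,fy=6.5,interpolation=cv2.INTER_CUBIC))
cv2.imwrite("pics/b2.png",cv2.resize(a[195:285,110:250],None,fx=5.5,fy=5.5,interpolation=cv2.INTER_CUBIC))
a=cv2.imread("pics/a_side.png")
cv2.imwrite("pics/b3.png",cv2.resize(a[230:315,185:285],None,fx=7,fy=7,interpolation=cv2.INTER_CUBIC))
cv2.imwrite("pics/b4.png",cv2.resize(a[150:230,230:315],None,fx=7,fy=7,interpolation=cv2.INTER_CUBIC))
E
```

```text
(no output)
```

View pics/b1.png

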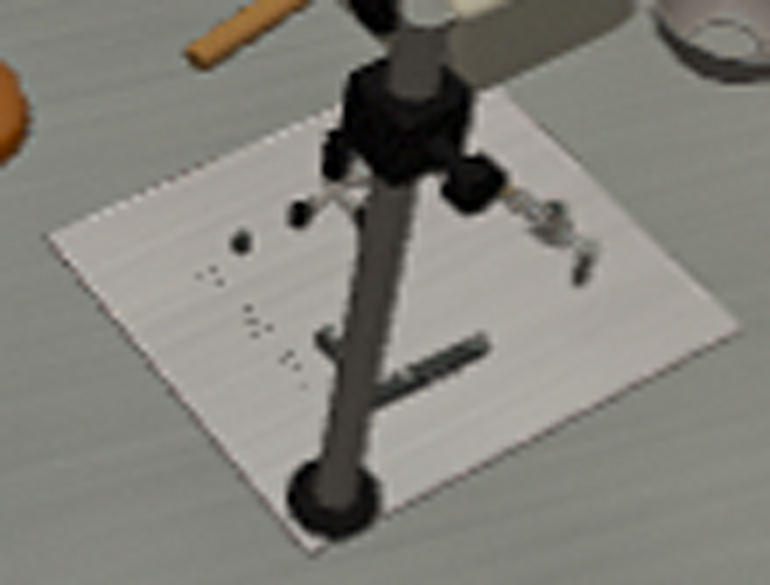

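View pics/b2.png

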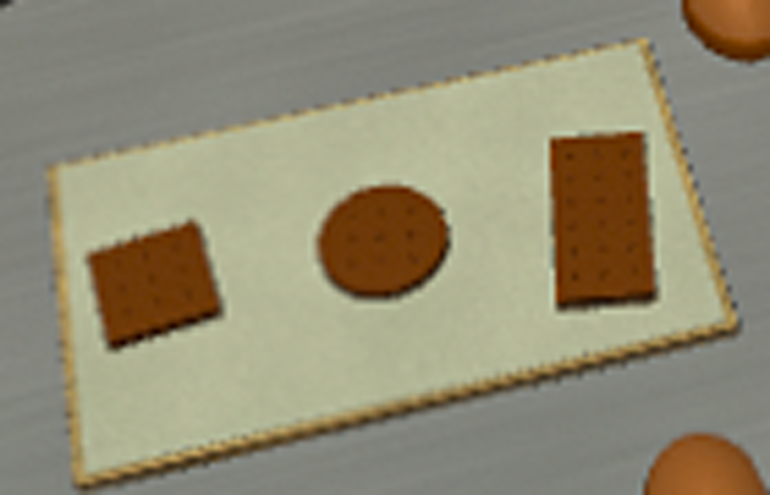

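View pics/b3.png

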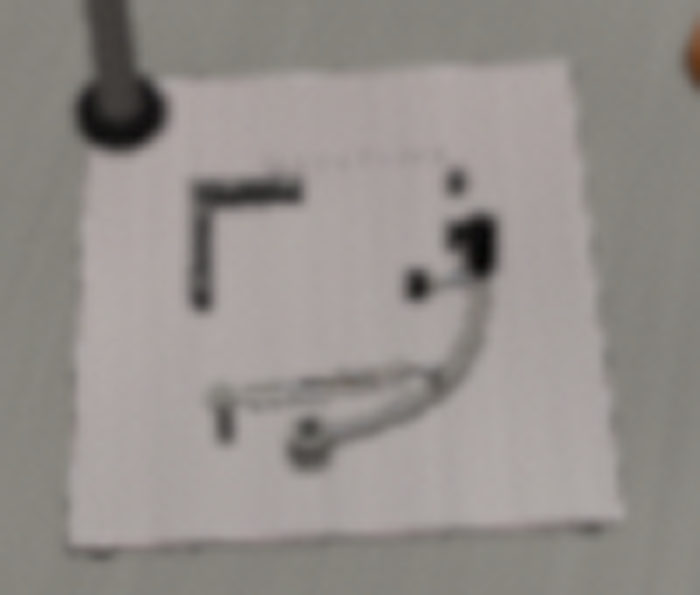

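View pics/b4.png

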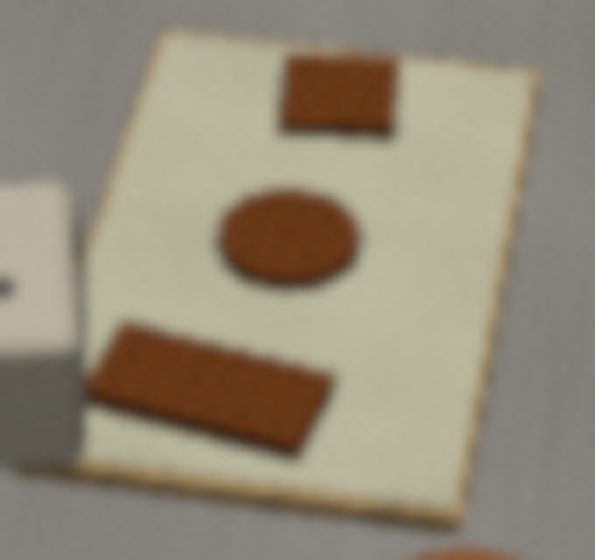

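```bash
cat > h.py <<'E'
import numpy as np, cv2
from scipy.optimize import least_squares
from scipy.spatial.transform import Rotation as R
def proj(m,T,P):
    """T world_from_camera"""
    Ti=np.linalg.inv(T); rv,_=cv2.Rodrigues(Ti[:3,:3])
    return cv2.projectPoints(np.asarray(P,float).reshape(-1,1,3),rv,Ti[:3,3],m["camera_matrix"],m["dist"])[0][:,0]
def place(p,L):
    c,s=np.cos(p[2]),np.sin(p[2]); L=np.asarray(L,float)
    return np.c_[p[0]+c*L[:,0]-s*L[:,1],p[1]+s*L[:,0]+c*L[:,1],L[:,2]]
def wristT(m,st):
    T=np.eye(4);T[:3,:3]=R.from_quat(st["eef_rot"]).as_matrix();T[:3,3]=st["ee_pos"]
    return T@m["tool_from_camera"]
def fit(obs,p0):
    """obs list of (m,T,L,px)"""
    f=lambda p:np.concatenate([(proj(m,T,place(p,L))-px).ravel() for m,T,L,px in obs])
    s=least_squares(f,p0,loss="soft_l1"); return s.x,f(s.x).reshape(-1,2)
def up(px,s,o): return (np.asarray(px,float)+.5)/np.asarray(s)-.5+np.asarray(o)
E
python3 - <<'E'
from h import *; from bench import optics
S=optics.camera_model("scene");D=optics.camera_model("side")
np.set_printoptions(precision=4,suppress=True)
z=.010
o=[(S,S["world_from_camera"],[[-.12,-.122,z],[.13,-.122,z],[.13,.162,z]],up([(48,237),(312,551),(740,325)],(7,6.5),(250,180))),
(D,D["world_from_camera"],[[-.12,-.122,z],[-.12,.162,z],[.13,.162,z]],up([(568,62),(622,514),(68,541)],7,(185,230)))]
p,e=fit(o,[.5,.1,0]);print("stand",p,e)
for k in (0,1): print(fit(o[k:k+1],p)[0])
z=.03;a,b=.065,.032
o=[(S,S["world_from_camera"],[[-a,-b,z],[-a,b,z],[a,b,z],[a,-b,z]],up([(549,138),(643,133),(657,293),(557,300)],5.5,(110,195))),
(D,D["world_from_camera"],[[a,-b,z],[-a,-b,z],[-a,b,z],[a,b,z]],up([(125,322),(335,376),(302,447),(88,388)],7,(230,150)))]
p,e=fit(o,[.5,-.2,0]);print("plaque",p,e)
for k in (0,1): print(fit(o[k:k+1],p)[0])
E
```

```text
stand [0.5852 0.1646 0.2423] [[-0.4291  0.0083]
 [-0.2412  0.512 ]
 [ 0.3703  0.4475]
 [ 0.2181 -0.4556]
 [ 0.3947  0.3517]
 [-0.0736  0.731 ]]
[0.5838 0.1654 0.2459]
[0.5859 0.1633 0.2392]
plaque [ 0.5474 -0.1394 -0.2   ] [[ 0.0578 -0.0038]
 [ 0.184  -0.4884]
 [-0.0149 -0.2493]
 [-0.0925  0.0571]
 [-0.127  -0.4097]
 [ 0.6457 -0.3536]
 [-0.1184 -0.0556]
 [-1.0522  0.1422]]
[ 0.5481 -0.1397 -0.1991]
[ 0.5467 -0.1386 -0.2015]
```

```bash
python3 - <<'E'
import cv2,numpy as np
from h import *; from bench import optics
a=cv2.imread("pics/a_scene.png"); b=cv2.imread("pics/a_side.png")
for im,n in((a,"scene"),(b,"side")):
    m=optics.camera_model(n)
    # scale marks along the tool axis above TCP each 5cm
    P=[[.2094,-.5885,.2388+.05*k] for k in range(0,8)]
    q=proj(m,m["world_from_camera"],P); print(n,q.round(1).tolist())
    P=[[.2094+.05,-.5885,.44],[.2094-.05,-.5885,.44],[.2094,-.5385,.44],[.2094,-.6385,.44]]; print(proj(m,m["world_from_camera"],P).round(1).tolist())
x=cv2.resize(a[0:190,0:260],None,fx=3,fy=3,interpolation=cv2.INTER_CUBIC)
cv2.imwrite("pics/c1.png",x)
cv2.imwrite("pics/c2.png",cv2.resize(b[5:125,320:480],None,fx=4.8,fy=4.8,interpolation=cv2.INTER_CUBIC))
E
```

```text
scene [[70.0, 155.2], [65.1, 144.7], [60.0, 133.6], [54.7, 121.9], [49.1, 109.6], [43.2, 96.6], [37.1, 82.8], [30.6, 68.1]]
[[48.3, 118.6], [49.6, 100.4], [64.9, 106.3], [32.9, 112.4]]
side [[353.6, 108.5], [355.2, 98.1], [356.8, 87.4], [358.4, 76.4], [360.0, 65.1], [361.7, 53.4], [363.4, 41.3], [365.1, 28.9]]
[[347.7, 63.8], [372.5, 65.9], [360.5, 69.7], [359.7, 60.1]]
```

View pics/c1.png

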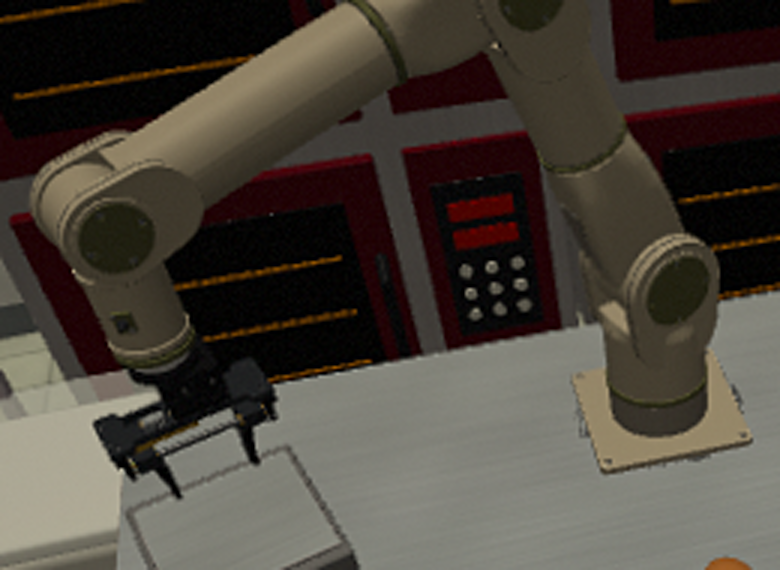

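View pics/c2.png

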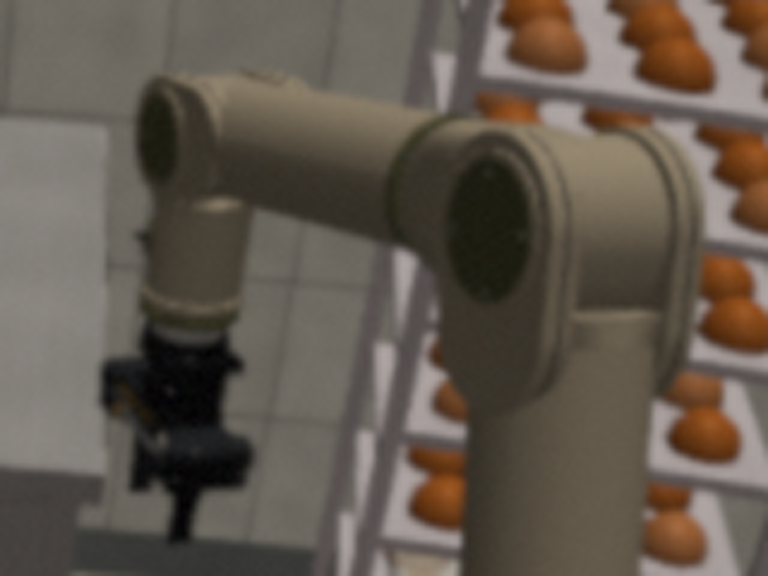

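```bash
cat >> h.py <<'E'
def rot(st): return R.from_quat(st["eef_rot"]).as_matrix()
def info(st):
    M=rot(st); x=M[:,0]
    lean=np.degrees(np.arccos(np.clip(-x[2],-1,1))); az=np.degrees(np.arctan2(x[1],x[0]))
    print("t %.2f pos %s lean %.1f az %.1f toolY %s F %s w %.4f"%(st["time"],st["ee_pos"].round(4),lean,az,M[:,1].round(3),st["ft_force"].round(1),st["width"]))
    print(" q",st["joint_positions"].round(2))
def togo(st,target): return rot(st).T@(np.asarray(target)-st["ee_pos"])*100
SX,SY,SW=.5852,.1646,.2423
def stand(x,y,z): return place([SX,SY,SW],[[x,y,z]])[0]
def unstand(p):
    d=np.asarray(p)[:2]-[SX,SY]; c,s=np.cos(SW),np.sin(SW); return np.array([c*d[0]+s*d[1],-s*d[0]+c*d[1],p[2]])
E
python3 - <<'E'
from h import *; from bench import r
st=r.read_state(); info(st); print(rot(st).round(3)); 
print(togo(st,[.42,-.25,.5])); print(togo(st,[.45,.11,.6]))
E
```

```text
t 0.15 pos [ 0.2094 -0.5886  0.2389] lean 0.1 az 112.7 toolY [ 0.335 -0.942 -0.001] F [0.3 0.3 0.5] w 0.0872
 q [ 1.21  0.33 -0.06  1.46  0.02  1.35 -0.09]
[[-0.     0.335 -0.942]
 [ 0.001 -0.942 -0.335]
 [-1.    -0.001  0.   ]]
[-26.08083099 -24.86833322 -31.19048074]
[-36.04556425 -57.79090338 -46.08371628]
```

```bash
python3 -m inch '[{"translation":[-2.6,-2.5,-3.1],"spin":0},{"translation":[-2.6,-2.5,-3.1],"spin":0},{"translation":[-2.6,-2.5,-3.1],"spin":0},{"translation":[-2.6,-2.5,-3.1],"spin":0},{"translation":[-2.6,-2.5,-3.1],"spin":0},{"translation":[-2.6,-2.5,-3.1],"spin":0},{"translation":[-2.6,-2.5,-3.1],"spin":0},{"translation":[-2.6,-2.5,-3.1],"spin":0},{"translation":[-2.6,-2.5,-3.1],"spin":0},{"translation":[-2.6,-2.5,-3.1],"spin":0}]'
python3 - <<'E'
from h import *; from bench import r
st=r.read_state(); info(st); print(togo(st,[.45,.11,.6]))
E
```

```text
time: 1.4
ee_pos: [0.4216, -0.2405, 0.503]
eef_rot: [-0.695, -0.121, 0.699, -0.115]
ft_force: [0.3, -0.6, -1.0]
width: 0.0867
t 1.40 pos [ 0.4216 -0.2405  0.503 ] lean 0.5 az 130.8 toolY [ 0.33  -0.944 -0.009] F [ 0.3 -0.6 -1. ] w 0.0867
 q [ 0.78  0.05 -0.38  1.25  0.02  1.85 -0.82]
[ -9.46927372 -32.23690823 -14.20628488]
```

```bash
python3 -m inch '[{"translation":[-1.4,-4.6,-2.0],"spin":0},{"translation":[-1.4,-4.6,-2.0],"spin":0},{"translation":[-1.4,-4.6,-2.0],"spin":0},{"translation":[-1.4,-4.6,-2.0],"spin":0},{"translation":[-1.4,-4.6,-2.0],"spin":0},{"translation":[-1.4,-4.6,-2.0],"spin":0},{"translation":[-1.4,-4.6,-2.0],"spin":0}]'
python3 - <<'E'
from h import *; from bench import r
st=r.read_state(); info(st); print(unstand(st["ee_pos"]))
E
```

```text
time: 2.28
ee_pos: [0.4463, 0.0914, 0.5955]
eef_rot: [-0.696, -0.124, 0.698, -0.116]
ft_force: [0.8, -0.4, -0.3]
width: 0.0869
t 2.27 pos [0.4463 0.0914 0.5955] lean 0.6 az 111.9 toolY [ 0.334 -0.942 -0.011] F [ 0.8 -0.4 -0.3] w 0.0869
 q [ 0.22  0.07 -0.56  1.03  0.03  2.05 -1.56]
[-0.1523893  -0.03778183  0.59550069]
```

```bash
python3 -m inch '[{"translation":[-4,0,0],"spin":3},{"translation":[-4,0,0],"spin":2.6},{"translation":[-4,0,0],"spin":0}]'
python3 - <<'E'
from h import *; from bench import r
st=r.read_state(); info(st); print(unstand(st["ee_pos"]))
E
```

```text
time: 2.65
ee_pos: [0.4475, 0.0912, 0.6115]
eef_rot: [0.708, 0.108, -0.69, 0.105]
ft_force: [-0.5, 0.5, -1.0]
width: 0.0869
t 2.65 pos [0.4475 0.0912 0.6115] lean 1.5 az 19.4 toolY [ 0.299 -0.954 -0.001] F [-0.5  0.5 -1. ] w 0.0869
 q [-0.37  0.04  0.07  1.02 -0.    2.06 -1.57]
[-0.15126248 -0.03825714  0.61151712]
```

```bash
python3 -m inch '[{"translation":[-6.2,0,0],"spin":0},{"translation":[-6.2,0,0],"spin":0},{"translation":[-6.2,0,0],"spin":0},{"translation":[-6.2,0,0],"spin":0}]'
python3 - <<'E'
from h import *; from bench import r
st=r.read_state(); info(st); print(unstand(st["ee_pos"]))
E
```

```text
time: 3.15
ee_pos: [0.4329, 0.0904, 0.6813]
eef_rot: [0.759, 0.119, -0.632, 0.1]
ft_force: [0.6, -0.7, -0.6]
width: 0.0871
t 3.15 pos [0.4329 0.0904 0.6813] lean 10.4 az 17.5 toolY [ 0.307 -0.952  0.001] F [ 0.6 -0.7 -0.6] w 0.0871
 q [-0.23 -0.01 -0.08  0.91 -0.    2.06 -1.57]
[-0.16565428 -0.03546833  0.6813397 ]
```

```bash
python3 -m inch '[{"translation":[-6.1,0.3,-1.2],"spin":0},{"translation":[-6.1,0.3,-1.5],"spin":0},{"translation":[-6.1,0.3,-1.8],"spin":0},{"translation":[-6.1,0.3,-2],"spin":0},{"translation":[-6.1,0.3,-2.2],"spin":0}]'
python3 - <<'E'
from h import *; from bench import r
st=r.read_state(); info(st); print(unstand(st["ee_pos"]))
E
```

```text
time: 3.78
ee_pos: [0.4345, 0.0761, 0.7934]
eef_rot: [0.833, 0.127, -0.531, 0.085]
ft_force: [0.4, -0.1, 0.1]
width: 0.0871
t 3.77 pos [0.4345 0.0761 0.7934] lean 24.9 az 16.8 toolY [ 0.303 -0.953  0.007] F [ 0.4 -0.1  0.1] w 0.0871
 q [-0.31  0.    0.04  0.65 -0.01  2.06 -1.54]
[-0.16749309 -0.04976278  0.79340393]
```

```bash
python3 - <<'E'
from h import *; from bench import r,optics
S=optics.camera_model("side");C=optics.camera_model("scene")
st=r.read_state()
def ray(m,px,z):
    u=cv2.undistortPoints(np.array([[px]],float),m["camera_matrix"],m["dist"])[0,0]
    T=m["world_from_camera"]; d=T[:3,:3]@[u[0],u[1],1]; o=T[:3,3]; return o+d*(z-o[2])/d[2]
print(unstand(ray(S,up((482,247),7,(185,230)),.048)), unstand(ray(C,up((335,155),(7,6.5),(250,180)),.048)))
piv=np.array([.02,.117])
for th in (140,145,150): print(th, piv+.121*np.array([-np.cos(np.radians(180-th)),-np.sin(np.radians(180-th))]))
im=optics.camera("wrist"); cv2.imwrite("pics/d1.png",im[:,:,::-1])
E
```

```text
[-0.06449267  0.03239764  0.048     ] [-0.06501592  0.0287321   0.048     ]
140 [-0.07269138  0.0392227 ]
145 [-0.0791174   0.04759725]
150 [-0.08478907  0.0565    ]
```

View pics/d1.png

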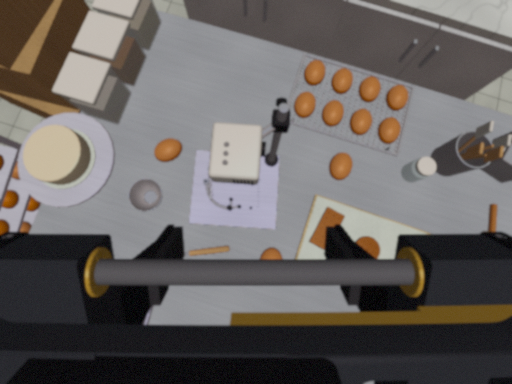

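```bash
python3 -m inch '[{"translation":[2,0,1.5],"spin":3.7},{"translation":[4,0,2],"spin":0}]' 0
python3 - <<'E'
from h import *; from bench import r
st=r.read_state(); info(st); print(unstand(st["ee_pos"])); M=rot(st)
k=stand(-.065,.031,.050); print(M.round(3)); print(togo(st,k-.08*M[:,0]))
E
```

```text
time: 4.08
ee_pos: [0.428, 0.0748, 0.7272]
eef_rot: [0.838, 0.11, -0.531, 0.057]
ft_force: [0.8, -0.2, 0.7]
width: 0.087
t 4.08 pos [0.428  0.0748 0.7272] lean 25.5 az 16.7 toolY [ 0.244 -0.969 -0.022] F [ 0.8 -0.2  0.7] w 0.0870
 q [-0.31 -0.17  0.02  1.   -0.    1.86 -1.61]
[-0.17418544 -0.04946409  0.72715487]
[[ 0.412  0.244 -0.878]
 [ 0.124 -0.969 -0.212]
 [-0.903 -0.022 -0.43 ]]
[57.98952498 -6.53145483 19.28909602]
```

```bash
python3 -m inch '[{"translation":[4.1,-0.5,1.4],"spin":0},{"translation":[4.1,-0.5,1.4],"spin":0},{"translation":[4.1,-0.5,1.4],"spin":0},{"translation":[4.1,-0.5,1.4],"spin":0},{"translation":[4.1,-0.5,1.4],"spin":0},{"translation":[4.1,-0.5,1.4],"spin":0},{"translation":[4.1,-0.5,1.4],"spin":0},{"translation":[4.1,-0.5,1.4],"spin":0},{"translation":[4.1,-0.5,1.4],"spin":0},{"translation":[4.1,-0.4,1.4],"spin":0},{"translation":[4.1,-0.4,1.4],"spin":0},{"translation":[4.1,-0.4,1.4],"spin":0},{"translation":[4.1,-0.4,1.4],"spin":0}]' 0
python3 - <<'E'
from h import *; from bench import r,optics
st=r.read_state(); info(st); print(unstand(st["ee_pos"])); M=rot(st)
m=optics.camera_model("wrist"); im=optics.camera("wrist"); T=wristT(m,st)
k=stand(-.065,.031,.050); print(togo(st,k-.08*M[:,0]),togo(st,k))
print("knob",proj(m,T,[stand(-.065,.031,.065),stand(-.065,.031,.048)]).round(1).tolist())
z=.010
print(proj(m,T,place([SX,SY,SW],[[-.12,-.122,z],[-.12,.162,z],[-.056,-.037,.022],[.02,-.032,.022],[.065,.032,.022],[.065,-.032,.022]])).round(1).tolist())
cv2.imwrite("pics/e1.png",im[:,:,::-1])
s=optics.camera("side");cv2.imwrite("pics/e2.png",s[:,:,::-1])
E
```

```text
time: 5.7
ee_pos: [0.4631, 0.1599, 0.1403]
eef_rot: [0.835, 0.108, -0.536, 0.06]
ft_force: [0.4, -0.1, 0.2]
width: 0.0868
t 5.70 pos [0.4631 0.1599 0.1403] lean 24.8 az 16.2 toolY [ 0.245 -0.969 -0.016] F [ 0.4 -0.1  0.2] w 0.0868
 q [-0.31 -0.15 -0.16  2.27  0.1   0.59 -1.87]
[-0.11970162  0.02473879  0.14025288]
[ 2.49531167 -0.45141246 -1.18961254] [10.49531167 -0.45141246 -1.18961254]
knob [[249.4, 182.8], [250.0, 186.4]]
[[402.5, 247.3], [122.4, 245.8], [319.0, 182.3], [312.0, 110.4], [250.6, 70.8], [310.7, 70.7]]
```

View pics/e1.png

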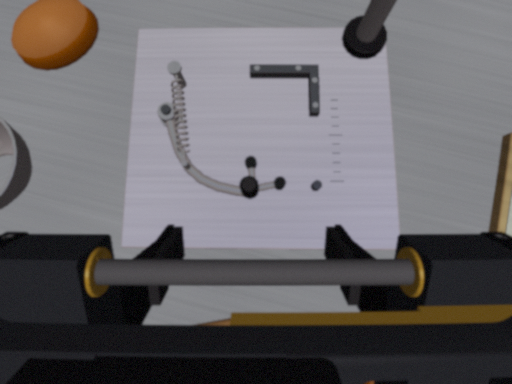

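View pics/e2.png

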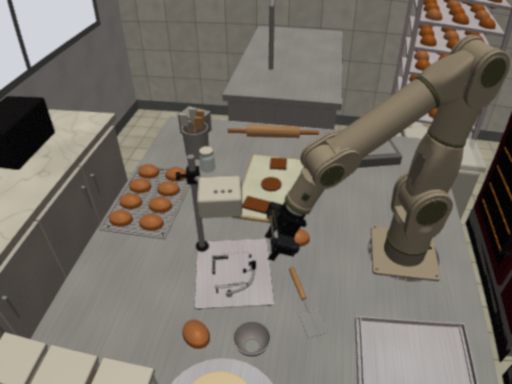

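```bash
python3 - <<'E'
import cv2
a=cv2.imread("pics/e1.png")
cv2.imwrite("pics/e3.png",cv2.resize(a[20:255,115:405],None,fx=2.5,fy=2.5,interpolation=cv2.INTER_CUBIC))
cv2.imwrite("pics/e4.png",cv2.resize(a[50:200,230:350],None,fx=4,fy=4,interpolation=cv2.INTER_CUBIC))
E
```

```text
(no output)
```

View pics/e3.png

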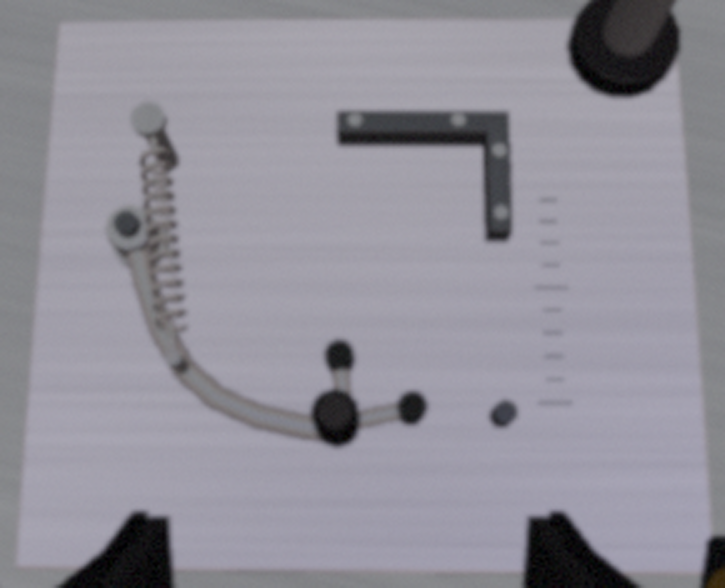

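View pics/e4.png

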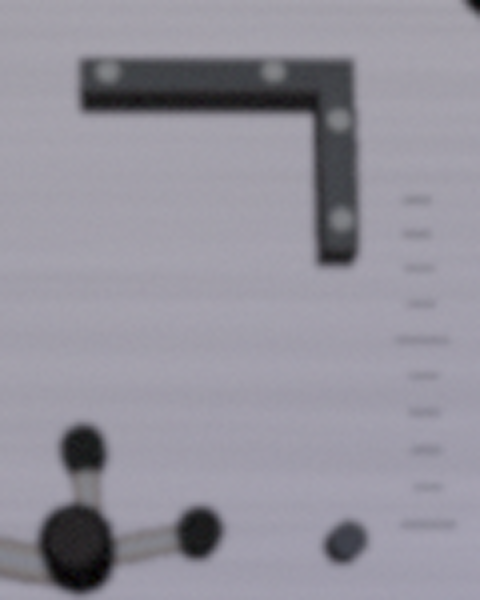

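```bash
python3 - <<'E'
from h import *; from bench import r,optics
np.set_printoptions(precision=4,suppress=True)
st=r.read_state(); m=optics.camera_model("wrist"); T=wristT(m,st)
L=[[.065,.032,.022],[.065,.032,.01],[.065,-.032,.022],[.02,-.032,.022],[.02,-.042,.022],[.075,-.042,.022],[.075,.032,.022],[-.056,-.037,.022]]
L=[[a,b,c] for a,b,c in L]
P=up([(82,93),(84,110),(318,94),(319,249),(355,246),(353,59),(82,59),(349,537)],4,(230,50))
L2=[[.13,.162,.01],[-.12,.162,.01],[-.12,-.122,.01]]; P2=up([(61,22),(17,567),(712,573)],2.5,(115,20))
p,e=fit([(m,T,L,P),(m,T,L2,P2)],[SX,SY,SW]); print(p); print(e)
# allow z/camera tilt offset
def f(q):
    Q=T.copy(); Q[:3,:3]=R.from_rotvec(q[3:6]).as_matrix()@Q[:3,:3]
    return np.concatenate([(proj(m,Q,place(q[:3],L))-P).ravel(),(proj(m,Q,place(q[:3],L2))-P2).ravel(),q[3:6]/.006])
s=least_squares(f,[SX,SY,SW,0,0,0]); print(s.x,f(s.x)[:-3].reshape(-1,2))
E
```

```text
[0.5777 0.1646 0.2352]
[[-1.4437 -1.8633]
 [-1.5979  0.0813]
 [ 0.7386 -1.7199]
 [ 1.3116  0.1352]
 [ 2.1147  0.984 ]
 [ 1.3157 -1.6145]
 [-1.294  -2.0791]
 [ 0.2147  1.56  ]
 [-3.123  -3.6523]
 [-4.1543  1.6054]
 [ 1.5728  3.008 ]]
[ 0.5849  0.167   0.2374  0.0084 -0.0201 -0.    ] [[-1.0861 -1.0669]
 [-1.2232  0.9865]
 [ 0.3359 -1.1707]
 [ 1.1525 -0.2227]
 [ 1.8691  0.5899]
 [ 0.7447 -0.8811]
 [-0.9549 -1.0549]
 [ 0.4978  0.1379]
 [-0.945  -0.825 ]
 [-3.2924  0.7042]
 [ 2.5286  1.4714]]
```

```bash
python3 - <<'E'
from h import *; from bench import r,optics
np.set_printoptions(precision=4,suppress=True)
st=r.read_state(); m=optics.camera_model("wrist"); T=wristT(m,st)
info(st)
L=[[.065,.032,.022],[.065,.032,.01],[.065,-.032,.022],[.02,-.032,.022],[.02,-.042,.022],[.075,-.042,.022],[.075,.032,.022],[-.056,-.037,.022]]
P=up([(82,93),(84,110),(318,94),(319,249),(355,246),(353,59),(82,59),(349,537)],4,(230,50))
L2=[[.13,.162,.01],[-.12,.162,.01],[-.12,-.122,.01]]; P2=up([(61,22),(17,567),(712,573)],2.5,(115,20))
L=np.array(L+L2);P=np.vstack([P,P2])
# full 6dof of the camera relative to stand
ok,rv,tv=cv2.solvePnP(L,P,m["camera_matrix"],m["dist"]); 
q=cv2.projectPoints(L,rv,tv,m["camera_matrix"],m["dist"])[0][:,0]; print((q-P))
C=np.eye(4);C[:3,:3]=cv2.Rodrigues(rv)[0];C[:3,3]=tv[:,0]
W=T@C; print("stand in world by PnP",W[:3,3],np.degrees(R.from_matrix(W[:3,:3]).as_euler("xyz")), np.arctan2(W[1,0],W[0,0]))
W=st["ee_pos"]; Tt=np.eye(4);Tt[:3,:3]=rot(st);Tt[:3,3]=st["ee_pos"]
print("TCP in stand by PnP",(np.linalg.inv(C)@np.linalg.inv(m["tool_from_camera"]))[:3,3], "by state", unstand(st["ee_pos"]))
E
```

```text
t 5.80 pos [0.4605 0.1588 0.1368] lean 24.3 az 16.1 toolY [ 0.245 -0.969 -0.015] F [-0.6 -0.5  0.3] w 0.0869
 q [-0.31 -0.15 -0.16  2.28  0.1   0.6  -1.87]
[[-0.7482 -0.3091]
 [-0.9106  1.5252]
 [-0.0523 -0.4679]
 [ 0.7176  0.2386]
 [ 1.2941  1.0396]
 [ 0.2547 -0.158 ]
 [-0.6392 -0.2704]
 [-0.1199 -0.2796]
 [ 0.1323 -0.1826]
 [-0.0865 -0.6357]
 [ 0.0879 -0.4281]]
stand in world by PnP [ 0.5804  0.1645 -0.0066] [-0.1416  0.5351 13.6952] 0.23902719112030693
TCP in stand by PnP [-0.1192  0.0225  0.1424] by state [-0.1224  0.0243  0.1368]
```

```bash
sed -i 's/^SX,SY,SW=.*/SX,SY,SW=.585,.1655,.241/' h.py; python3 - <<'E'
from h import *; from bench import r
st=r.read_state(); print(togo(st,stand(-.065,.031,.050)))
M=rot(st)
for dz in(.01,): print(togo(st,stand(-.065,.031,.050)+dz*np.array([0,0,1])))
piv=np.array([.02,.117]);k0=np.array([-.085,-.086]);k0=k0/np.linalg.norm(k0)*.121
prev=None
for a in np.arange(0,1.25,.1):
    c,s=np.cos(-a),np.sin(-a); k=piv+[c*k0[0]-s*k0[1],s*k0[0]+c*k0[1]]; w=stand(*k,.05)
    if prev is not None: print(round(a,2),k.round(4),(M.T@(w-prev)*100).round(2))
    prev=w
E
```

```text
[10.28936232 -0.60875484 -1.6751764 ]
[ 9.37773735 -0.62354963 -2.08593306]
0.1 [-0.0732  0.0399] [-0.32 -0.9   0.74]
0.2 [-0.0805  0.0496] [-0.28 -0.97  0.66]
0.3 [-0.0867  0.0599] [-0.24 -1.04  0.57]
0.4 [-0.0919  0.0709] [-0.19 -1.1   0.47]
0.5 [-0.0959  0.0823] [-0.15 -1.14  0.37]
0.6 [-0.0988  0.094 ] [-0.1  -1.18  0.26]
0.7 [-0.1005  0.106 ] [-0.05 -1.2   0.16]
0.8 [-0.101   0.1181] [-0.   -1.21  0.05]
0.9 [-0.1003  0.1301] [ 0.05 -1.21 -0.06]
1.0 [-0.0984  0.1421] [ 0.1  -1.19 -0.17]
1.1 [-0.0953  0.1538] [ 0.15 -1.17 -0.28]
1.2 [-0.091   0.1651] [ 0.19 -1.13 -0.39]
```

```bash
python3 -m inch '[{"translation":[2,-0.6,-1.7],"spin":0},{"translation":[2.5,0,0],"spin":0},{"translation":[2.5,0,0],"spin":0},{"translation":[0,0,0],"spin":0}]' 0
python3 - <<'E'
from h import *; from bench import r,optics
st=r.read_state(); info(st); print(unstand(st["ee_pos"]),togo(st,stand(-.065,.031,.050)))
im=optics.camera("wrist"); cv2.imwrite("pics/f1.png",im[:,:,::-1])
E
```

```text
time: 6.3
ee_pos: [0.5049, 0.1764, 0.0846]
eef_rot: [0.834, 0.107, -0.538, 0.061]
ft_force: [-0.5, -0.8, 0.4]
width: 0.0871
t 6.30 pos [0.5049 0.1764 0.0846] lean 24.5 az 15.9 toolY [ 0.244 -0.97  -0.014] F [-0.5 -0.8  0.4] w 0.0871
 q [-0.31  0.05 -0.16  2.22  0.2   0.46 -1.96]
[-0.07522189  0.02975531  0.0845683 ] [ 3.5713462  -0.07101077  0.50048027]
```

View pics/f1.png

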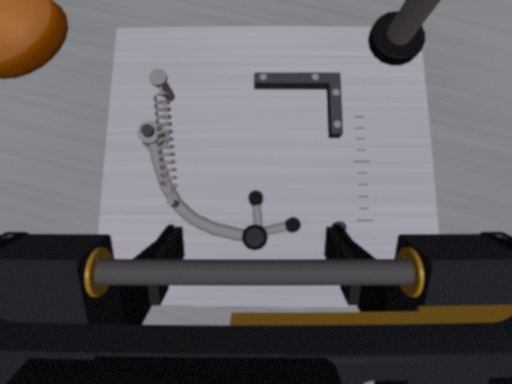

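```bash
python3 -m inch '[{"translation":[1.8,0,0.2],"spin":0},{"translation":[1.8,0,0.3],"spin":0},{"translation":[0,0,0],"spin":0}]' 0 &&
python3 -m inch '[{"translation":[0,0,0],"spin":0},{"translation":[0,0,0],"spin":0},{"translation":[0,0,0],"spin":0},{"translation":[0,0,0],"spin":0},{"translation":[0,0,0],"spin":0}]' 0.85 20
python3 - <<'E'
from h import *; from bench import r,optics
st=r.read_state(); info(st); print(unstand(st["ee_pos"]),togo(st,stand(-.065,.031,.050)))
E
```

```text
time: 6.72
ee_pos: [0.5175, 0.1799, 0.0565]
eef_rot: [0.836, 0.107, -0.534, 0.06]
ft_force: [-0.2, -1.2, 0.0]
width: 0.0869
time: 7.35
ee_pos: [0.5187, 0.1802, 0.0608]
eef_rot: [0.838, 0.107, -0.532, 0.06]
ft_force: [-0.4, -0.6, -0.5]
width: 0.0449
t 7.35 pos [0.5187 0.1802 0.0608] lean 25.2 az 15.8 toolY [ 0.243 -0.97  -0.014] F [-0.4 -0.6 -0.5] w 0.0449
 q [-0.32  0.12 -0.15  2.22  0.27  0.38 -2.02]
[-0.06091474  0.03013436  0.06080259] [ 0.80450991 -0.0733012   0.82990148]
```

```bash
python3 -m inch '[{"translation":[0.8,0,0.6],"spin":0},{"translation":[0.1,0,0.2],"spin":0},{"translation":[0,0,0],"spin":0},{"translation":[0,0,0],"spin":0},{"translation":[0,0,0],"spin":0}]' 0.85 20
python3 - <<'E'
from h import *; from bench import r,optics
st=r.read_state(); info(st); print(unstand(st["ee_pos"]),togo(st,stand(-.065,.031,.050)))
im=optics.camera("wrist"); cv2.imwrite("pics/f2.png",im[:,:,::-1])
E
```

```text
time: 7.98
ee_pos: [0.5147, 0.1791, 0.0478]
eef_rot: [0.837, 0.107, -0.533, 0.06]
ft_force: [-0.6, -0.3, 0.2]
width: 0.0158
t 7.97 pos [0.5147 0.1791 0.0478] lean 25.1 az 15.7 toolY [ 0.243 -0.97  -0.013] F [-0.6 -0.3  0.2] w 0.0158
 q [-0.33  0.14 -0.14  2.23  0.3   0.35 -2.06]
[-0.06503068  0.02994028  0.04782731] [-0.19387708 -0.10887916 -0.09487997]
```

View pics/f2.png

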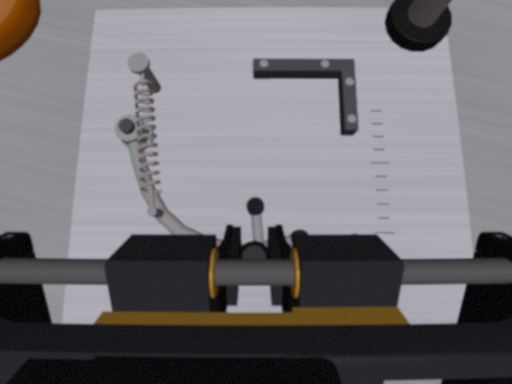

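```bash
python3 -m inch '[{"translation":[-0.32,-0.9,0.74],"spin":0},{"translation":[-0.28,-0.97,0.66],"spin":0},{"translation":[-0.24,-1.04,0.57],"spin":0},{"translation":[-0.19,-1.1,0.47],"spin":0}]' 0.85 25
python3 - <<'E'
from h import *; from bench import r,optics
st=r.read_state(); info(st); print(unstand(st["ee_pos"]))
im=optics.camera("wrist"); cv2.imwrite("pics/f3.png",im[:,:,::-1])
E
```

```text
time: 8.52
ee_pos: [0.4815, 0.2047, 0.0476]
eef_rot: [0.838, 0.1, -0.534, 0.058]
ft_force: [0.5, -9.3, 4.9]
width: 0.016
t 8.53 pos [0.4815 0.2047 0.0476] lean 25.1 az 14.4 toolY [ 0.23  -0.973 -0.009] F [ 0.5 -9.3  4.9] w 0.0160
 q [-0.44  0.1  -0.14  2.28  0.42  0.38 -2.28]
[-0.09113294  0.06275522  0.04756617]
```

View pics/f3.png

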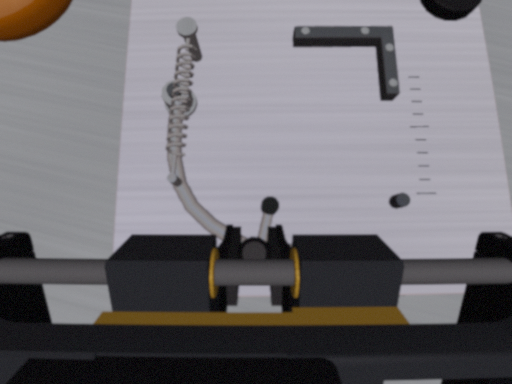

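```bash
python3 -m inch '[{"translation":[-0.15,-1.15,0.4],"spin":-1.5},{"translation":[-0.15,-1.2,0.37],"spin":-1.5},{"translation":[-0.1,-1.2,0.26],"spin":-1.5},{"translation":[-0.05,-1.25,0.16],"spin":-1.5},{"translation":[0,-1.25,0.05],"spin":-1.5}]' 0.85 25
python3 - <<'E'
from h import *; from bench import r,optics
st=r.read_state(); info(st); print(unstand(st["ee_pos"]))
im=optics.camera("wrist"); cv2.imwrite("pics/f4.png",im[:,:,::-1])
M=rot(st);piv=np.array([.02,.117])
d=unstand(st["ee_pos"])[:2]-piv; print("ang",np.degrees(np.arctan2(d[1],d[0]))%360,np.linalg.norm(d))
E
```

```text
time: 9.2
ee_pos: [0.4523, 0.2597, 0.0467]
eef_rot: [0.833, 0.133, -0.525, 0.113]
ft_force: [3.5, 1.4, 0.8]
width: 0.016
t 9.20 pos [0.4523 0.2597 0.0467] lean 25.2 az 14.0 toolY [ 0.341 -0.939  0.049] F [3.5 1.4 0.8] w 0.0160
 q [-0.55  0.11 -0.19  2.27  0.56  0.43 -2.43]
[-0.10639211  0.12313428  0.0467272 ]
ang 177.221401181488 0.12654088493927637
```

View pics/f4.png

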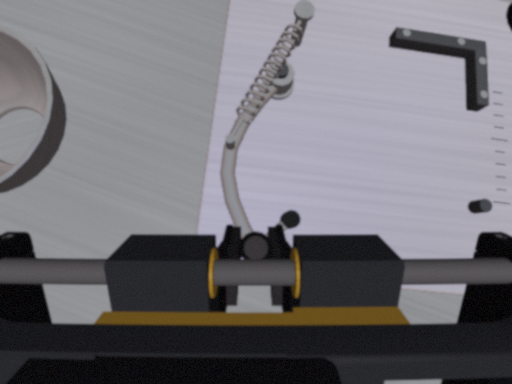

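```bash
python3 -m inch '[{"translation":[0.1,-1.2,-0.3],"spin":-3},{"translation":[0.15,-1.2,-0.4],"spin":-3},{"translation":[0.2,-1.2,-0.45],"spin":-3}]' 0.85 25
python3 - <<'E'
from h import *; from bench import r,optics
st=r.read_state(); info(st); print(unstand(st["ee_pos"]))
M=rot(st);piv=np.array([.02,.117])
d=unstand(st["ee_pos"])[:2]-piv; print("arm",np.radians(225.3-np.degrees(np.arctan2(d[1],d[0]))%360),np.linalg.norm(d))
E
```

```text
time: 9.62
ee_pos: [0.4496, 0.3003, 0.0451]
eef_rot: [0.82, 0.176, -0.512, 0.184]
ft_force: [0.5, -39.5, 28.4]
width: 0.0169
t 9.62 pos [0.4496 0.3003 0.0451] lean 25.2 az 13.7 toolY [ 0.477 -0.87   0.121] F [  0.5 -39.5  28.4] w 0.0169
 q [-0.6   0.16 -0.22  2.21  0.63  0.47 -2.39]
[-0.09927877  0.16319527  0.04508407]
arm 1.1601343461495779 0.12791180220479817
```

```bash
python3 -m inch '[{"translation":[0,0.3,0],"spin":0},{"translation":[0,0,0],"spin":0},{"translation":[0,0,0],"spin":0},{"translation":[0,0,0],"spin":0}]' 0.5 25
python3 - <<'E'
from h import *; from bench import r,optics
st=r.read_state(); info(st); print(unstand(st["ee_pos"]))
im=optics.camera("wrist"); cv2.imwrite("pics/f5.png",im[:,:,::-1])
S=optics.camera_model("side");C=optics.camera_model("scene")
def ray(m,px,z):
    u=cv2.undistortPoints(np.array([[px]],float),m["camera_matrix"],m["dist"])[0,0]
    T=m["world_from_camera"]; d=T[:3,:3]@[u[0],u[1],1]; o=T[:3,3]; return o+d*(z-o[2])/d[2]
print("bowl",ray(S,(252,330),.055),ray(C,(356,178),.055)," bun near",ray(S,(296,237),.02),"handle",ray(S,(291,268),.01),ray(S,(304,298),.01))
E
```

```text
time: 10.12
ee_pos: [0.4501, 0.2978, 0.0439]
eef_rot: [0.819, 0.177, -0.513, 0.188]
ft_force: [0.0, 0.1, -0.1]
width: 0.0418
t 10.12 pos [0.4501 0.2978 0.0439] lean 25.0 az 13.3 toolY [ 0.482 -0.867  0.126] F [ 0.   0.1 -0.1] w 0.0418
 q [-0.6   0.16 -0.22  2.21  0.63  0.47 -2.37]
[-0.09946161  0.16064439  0.04389078]
bowl [0.4751393  0.42544372 0.055     ] [0.4675216  0.45072039 0.055     ]  bun near [0.39030625 0.00385144 0.02      ] handle [0.39268545 0.14161159 0.01      ] [0.33812506 0.25706248 0.01      ]
```

View pics/f5.png

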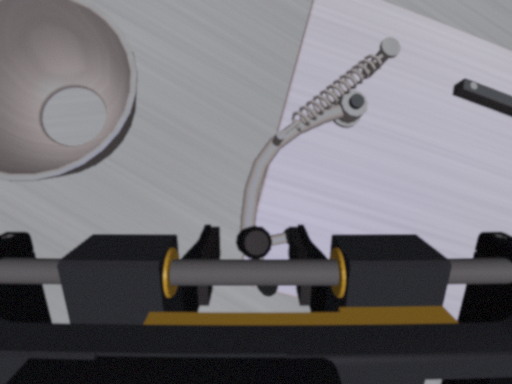

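```bash
python3 -m inch '[{"translation":[-3,0,0],"spin":0},{"translation":[-5,0,0],"spin":4},{"translation":[-5,0,0],"spin":5},{"translation":[-2,0,0],"spin":6}]' 0.5 25
python3 - <<'E'
from h import *; from bench import r,optics
st=r.read_state(); info(st); print(unstand(st["ee_pos"]))
c,s=np.cos(SW),np.sin(SW)
def uv(u,v,z): return np.array([.5475+c*u-s*v,-.139+s*u+c*v,z])
print(uv(-.042,.078,.12),togo(st,uv(-.042,.078,.12)))
im=optics.camera("side"); cv2.imwrite("pics/g1.png",im[230:330,180:310,::-1].repeat(5,0).repeat(5,1))
E
```

```text
time: 10.68
ee_pos: [0.3857, 0.2822, 0.1819]
eef_rot: [0.835, 0.107, -0.534, 0.077]
ft_force: [-0.1, -1.0, 0.2]
width: 0.0435
t 10.68 pos [0.3857 0.2822 0.1819] lean 24.8 az 13.2 toolY [ 0.26  -0.965  0.015] F [-0.1 -1.   0.2] w 0.0435
 q [-0.58 -0.19 -0.3   2.21  0.28  0.79 -2.36]
[-0.16567353  0.16088188  0.18191009]
[ 0.48809725 -0.07327852  0.12      ] [ 6.39091217 36.8894586   2.24793282]
```

View pics/g1.png

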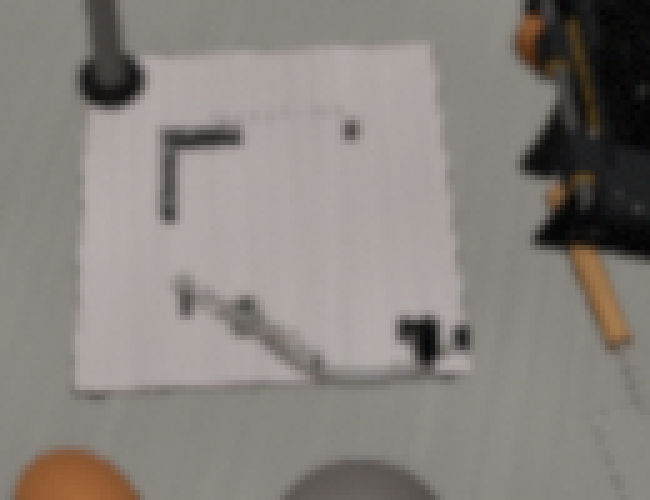

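```bash
python3 -m inch '[{"translation":[0.4,4.6,0.3],"spin":0},{"translation":[0.4,4.6,0.3],"spin":1},{"translation":[0.8,4.6,0.3],"spin":0},{"translation":[0.8,4.6,0.3],"spin":0},{"translation":[1,4.6,0.3],"spin":0},{"translation":[1,4.6,0.3],"spin":0},{"translation":[1,4.6,0.3],"spin":0},{"translation":[1,4.6,0.3],"spin":0},{"translation":[0,0,0],"spin":0}]' 1 10
python3 - <<'E'
from h import *; from bench import r,optics
st=r.read_state(); info(st); 
c,s=np.cos(SW),np.sin(SW)
def uv(u,v,z): return np.array([.5475+c*u-s*v,-.139+s*u+c*v,z])
print(togo(st,uv(-.042,.078,.12)),togo(st,uv(-.042,.078,.036)))
im=optics.camera("wrist"); cv2.imwrite("pics/g2.png",im[:,:,::-1])
m=optics.camera_model("wrist");T=wristT(m,st)
a,b,z=.065,.032,.03
print(proj(m,T,place([.5475,-.139,-.2],[[-a,-b,z],[-a,b,z],[a,b,z],[a,-b,z]])).round(0).tolist())
E
```

```text
time: 11.85
ee_pos: [0.4854, -0.0858, 0.1152]
eef_rot: [0.837, 0.102, -0.532, 0.074]
ft_force: [-0.6, 0.3, 0.0]
width: 0.0002
t 11.85 pos [ 0.4854 -0.0858  0.1152] lean 25.1 az 12.7 toolY [ 0.25  -0.968  0.014] F [-0.6  0.3  0. ] w 0.0002
 q [-0.51 -0.15  0.68  2.3  -0.14  0.56 -1.02]
[-0.21279706 -1.13770313 -0.72879548] [ 7.39614923 -1.25912515  2.82777493]
[[333.0, 279.0], [265.0, 246.0], [326.0, 117.0], [390.0, 147.0]]
```

View pics/g2.png

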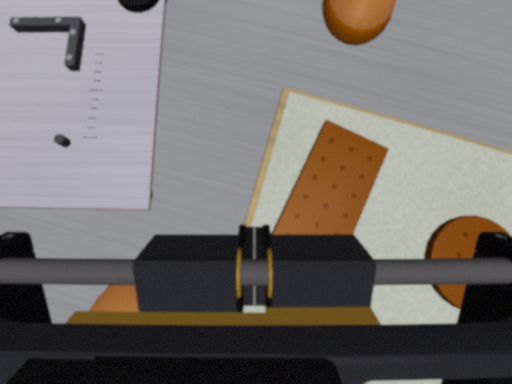

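```bash
python3 -m inch '[{"translation":[0.5,-1.3,1],"spin":0},{"translation":[2.5,0,0.9],"spin":0},{"translation":[2.5,0,0.9],"spin":0},{"translation":[1.5,0,0],"spin":0},{"translation":[0,0,0],"spin":0}]' 1 10
python3 - <<'E'
from h import *; from bench import r,optics
st=r.read_state(); info(st); 
c,s=np.cos(SW),np.sin(SW)
def uv(u,v,z): return np.array([.5475+c*u-s*v,-.139+s*u+c*v,z])
print(togo(st,uv(-.042,.078,.036)),rot(st).T@np.array([0,0,1]))
E
```

```text
time: 12.52
ee_pos: [0.4847, -0.0646, 0.0369]
eef_rot: [0.836, 0.108, -0.532, 0.077]
ft_force: [-0.1, 0.2, -0.0]
width: 0.0002
t 12.53 pos [ 0.4847 -0.0646  0.0369] lean 24.9 az 13.4 toolY [ 0.263 -0.965  0.015] F [-0.1  0.2 -0. ] w 0.0002
 q [-0.61  0.06  0.78  2.37 -0.59  0.38 -0.62]
[ 0.13399978  0.9289343  -0.04624592] [-0.90687725  0.01456061 -0.42114325]
```

```bash
python3 -m inch '[{"translation":[0.05,1,0],"spin":0},{"translation":[0,1,0],"spin":0},{"translation":[0,0.9,0],"spin":0},{"translation":[0,0.9,0],"spin":0},{"translation":[0,0.9,0],"spin":0}]' 1 10
python3 - <<'E'
from h import *; from bench import r,optics
st=r.read_state(); info(st); 
im=optics.camera("wrist"); cv2.imwrite("pics/g3.png",im[:,:,::-1])
E
```

```text
time: 13.15
ee_pos: [0.4961, -0.1053, 0.0387]
eef_rot: [0.835, 0.113, -0.533, 0.078]
ft_force: [-0.1, -0.0, -1.0]
width: 0.001
t 13.15 pos [ 0.4961 -0.1053  0.0387] lean 24.8 az 14.5 toolY [ 0.272 -0.962  0.01 ] F [-0.1 -0.  -1. ] w 0.0010
 q [-0.49  0.13  0.79  2.31 -0.75  0.46 -0.39]
```

View pics/g3.png

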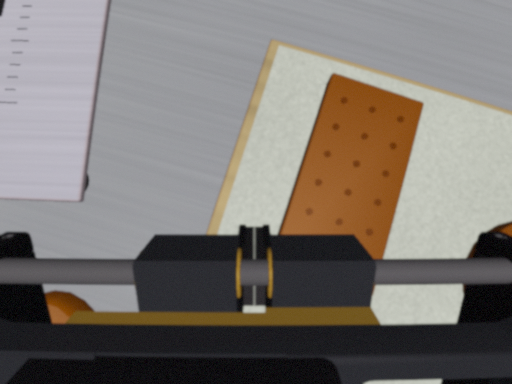

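```bash
cat >> h.py <<'E'
def plaquefit(m,T,fl,fr,le,re,z,p0):
    """far-left, far-right corner px, a point on left edge, on right edge"""
    a,b=.065,.032
    def f(q):
        L=[[a,b,z],[a,-b,z],[q[3],b,z],[q[4],-b,z]]
        return (proj(m,T,place(q[:3],L))-np.array([fl,fr,le,re],float)).ravel()
    s=least_squares(f,list(p0)+[-.03,-.03],x_scale=[.1,.1,.3,.1,.1]); return s.x, np.abs(f(s.x)).max()
E
python3 - <<'E'
from h import *; from bench import r,optics
st=r.read_state(); info(st); m=optics.camera_model("wrist"); T=wristT(m,st)
print(plaquefit(m,T,(334,75),(422,101),(282,235),(386,250),.03,[.55,-.15,-.1]))
E
```

```text
t 13.20 pos [ 0.4966 -0.1064  0.0391] lean 24.9 az 14.4 toolY [ 0.271 -0.962  0.011] F [-0.4 -0.1  1.4] w 0.0004
 q [-0.49  0.13  0.79  2.31 -0.75  0.46 -0.38]
(array([ 0.55524633, -0.15206661, -0.04331233, -0.04579266, -0.03478167]), np.float64(3.0331083282639497))
```

```bash
python3 -m inch '[{"translation":[0.1,1,0],"spin":0},{"translation":[0.1,1,0],"spin":0},{"translation":[0,0.9,0],"spin":0}]' 1 10
python3 - <<'E'
from h import *; from bench import r,optics
st=r.read_state(); info(st); 
im=optics.camera("wrist"); cv2.imwrite("pics/g4.png",im[:,:,::-1])
E
```

```text
time: 13.58
ee_pos: [0.5046, -0.1316, 0.0385]
eef_rot: [0.835, 0.115, -0.533, 0.078]
ft_force: [0.8, 0.4, -1.0]
width: 0.0008
t 13.57 pos [ 0.5046 -0.1316  0.0385] lean 24.8 az 15.0 toolY [ 0.276 -0.961  0.008] F [ 0.8  0.4 -1. ] w 0.0008
 q [-0.41  0.19  0.78  2.27 -0.83  0.51 -0.27]
```

View pics/g4.png

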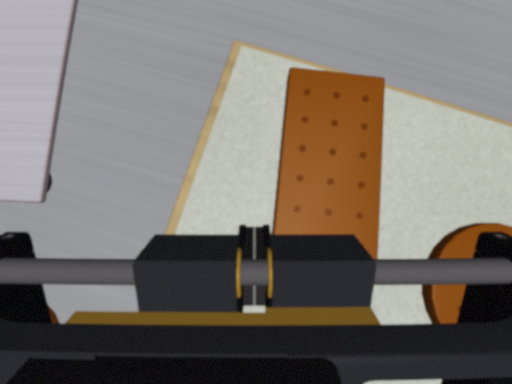

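```bash
python3 - <<'E'
from h import *; from bench import r,optics
st=r.read_state(); m=optics.camera_model("wrist"); T=wristT(m,st)
print(plaquefit(m,T,(291,70),(384,78),(274,235),(377,250),.03,[.55,-.15,-.1]))
E
```

```text
(array([ 0.56632496, -0.16400909,  0.16981482, -0.04362683, -0.04584007]), np.float64(2.1230953877821435))
```

```bash
python3 -m inch '[{"translation":[0.1,0.9,0],"spin":0},{"translation":[0,0,0],"spin":0},{"translation":[0,-1.5,0],"spin":0}]' 1 10
python3 - <<'E'
from h import *; from bench import r,optics
st=r.read_state(); info(st); 
im=optics.camera("wrist"); cv2.imwrite("pics/g5.png",im[:,:,::-1])
E
```

```text
time: 14.0
ee_pos: [0.504, -0.128, 0.0381]
eef_rot: [0.835, 0.114, -0.533, 0.078]
ft_force: [0.1, 0.9, -0.4]
width: 0.0004
t 14.00 pos [ 0.504  -0.128   0.0381] lean 24.9 az 14.7 toolY [ 0.273 -0.962  0.01 ] F [ 0.1  0.9 -0.4] w 0.0004
 q [-0.43  0.18  0.78  2.28 -0.82  0.5  -0.28]
```

View pics/g5.png

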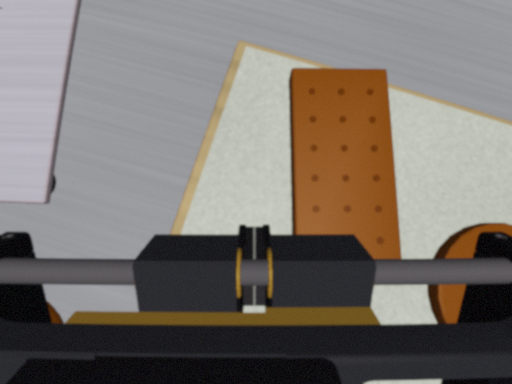

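```bash
python3 - <<'E'
from h import *; from bench import r,optics
st=r.read_state(); m=optics.camera_model("wrist"); T=wristT(m,st)
p,e=plaquefit(m,T,(292,70),(386,70),(293,234),(398,250),.03,[.55,-.15,.2]); print(p,e)
w=place(p[:3],[[-.02,0,.036]])[0]; M=rot(st)
print(w, togo(st,w), togo(st,w-.08*M[:,0]), st["time"])
E
```

```text
[ 0.56799332 -0.1631981   0.26880588 -0.04137685 -0.05025679] 1.82322065868658
[ 0.54871155 -0.16850971  0.036     ] [ 1.52031162  5.37802575 -2.81913031] [-6.47968838  5.37802575 -2.81913031] 14.05
```

```bash
python3 -m inch '[{"translation":[-3.5,0,0],"spin":0},{"translation":[-3.5,0.4,0],"spin":0},{"translation":[0,2.5,-1.4],"spin":0},{"translation":[0,2.5,-1.4],"spin":0},{"translation":[0,0,0],"spin":0},{"translation":[0,0,0],"spin":0}]' 0 20
python3 - <<'E'
from h import *; from bench import r,optics
st=r.read_state(); info(st); 
w=np.array([.5487,-.1685,.036]); print(togo(st,w))
im=optics.camera("wrist"); cv2.imwrite("pics/g6.png",im[:,:,::-1])
E
```

```text
time: 14.8
ee_pos: [0.5136, -0.1783, 0.1171]
eef_rot: [0.835, 0.117, -0.532, 0.079]
ft_force: [0.2, 0.1, -1.1]
width: 0.0526
t 14.80 pos [ 0.5136 -0.1783  0.1171] lean 25.0 az 15.3 toolY [ 0.279 -0.96   0.007] F [ 0.2  0.1 -1.1] w 0.0526
 q [-0.55  0.08  1.01  2.16 -0.57  0.69 -0.44]
[ 8.88451616 -0.01945924  0.12390286]
```

View pics/g6.png

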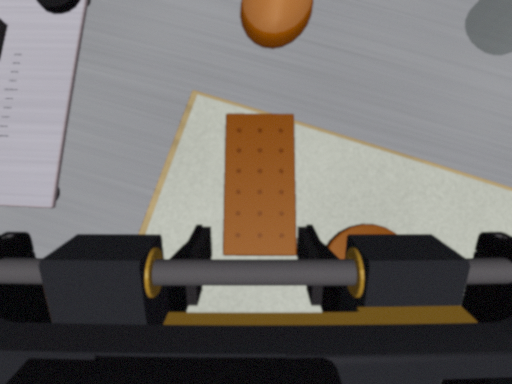

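```bash
python3 - <<'E'
from h import *; from bench import r,optics
st=r.read_state(); info(st); m=optics.camera_model("wrist"); T=wristT(m,st)
a,b,z=.065,.032,.03
p,e=fit([(m,T,[[a,b,z],[a,-b,z],[-a,-b,z],[-a,b,z]],np.array([(226,114),(294,114),(297,254),(223,254)]))],[.57,-.16,.27]); print(p,e)
w=place(p,[[-.02,0,.036]])[0]; print(w,togo(st,w))
S=optics.camera_model("scene")
def ray(m,px,z):
    u=cv2.undistortPoints(np.array([[px]],float),m["camera_matrix"],m["dist"])[0,0]
    T=m["world_from_camera"]; d=T[:3,:3]@[u[0],u[1],1]; o=T[:3,3]; return o+d*(z-o[2])/d[2]
b0=ray(S,up((383,240),5.5,(110,195)),.028); print("round",b0)
d=b0[:2]-p[:2]; c,s=np.cos(p[2]),np.sin(p[2]); print("in plaque frame",c*d[0]+s*d[1],-s*d[0]+c*d[1])
E
```

```text
t 14.85 pos [ 0.5138 -0.1782  0.1172] lean 25.0 az 15.3 toolY [ 0.279 -0.96   0.007] F [-0.1  0.5 -0.1] w 0.0565
 q [-0.55  0.08  1.01  2.16 -0.57  0.69 -0.44]
[ 0.57232955 -0.16662149  0.27957833] [[-0.51084122 -2.2382206 ]
 [ 0.49612596 -1.75701461]
 [ 0.35027555  1.21872835]
 [-0.32554077  1.03419754]]
[ 0.55310612 -0.1721405   0.036     ] [ 9.02863655  0.45420355 -0.14241387]
round [ 0.52480648 -0.28056752  0.028     ]
in plaque frame -0.0771212908471233 -0.09640770550462653
```

```bash
python3 -m inch '[{"translation":[2,0.4,0],"spin":0},{"translation":[2.5,0,0],"spin":0},{"translation":[2.5,0,0],"spin":0},{"translation":[0,0,0],"spin":0}]' 0.1 20
python3 - <<'E'
from h import *; from bench import r,optics
st=r.read_state(); info(st); 
print(togo(st,np.array([.5525,-.1715,.036])))
im=optics.camera("wrist"); cv2.imwrite("pics/g7.png",im[:,:,::-1])
E
```

```text
time: 15.35
ee_pos: [0.5421, -0.1708, 0.0509]
eef_rot: [0.835, 0.119, -0.532, 0.077]
ft_force: [-0.3, -0.1, -0.4]
width: 0.0778
t 15.35 pos [ 0.5421 -0.1708  0.0509] lean 24.9 az 16.0 toolY [ 0.281 -0.96   0.003] F [-0.3 -0.1 -0.4] w 0.0778
 q [-0.4   0.32  0.87  2.14 -0.94  0.65 -0.15]
[ 1.76272518  0.35705316 -0.25714521]
```

View pics/g7.png

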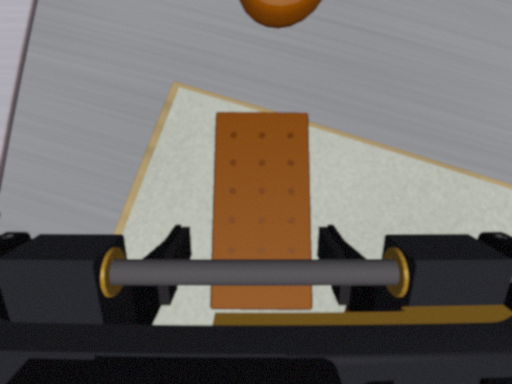

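```bash
python3 -m inch '[{"translation":[0.2,0.4,-0.2],"spin":0},{"translation":[1.5,0,0],"spin":0},{"translation":[0,0,0],"spin":0}]' 0.1 20
python3 - <<'E'
from h import *; from bench import r,optics
st=r.read_state(); info(st); 
print(togo(st,np.array([.5525,-.1715,.036])))
E
```

```text
time: 15.78
ee_pos: [0.5531, -0.1735, 0.0404]
eef_rot: [0.836, 0.118, -0.53, 0.077]
ft_force: [-0.4, -1.0, 0.3]
width: 0.078
t 15.78 pos [ 0.5531 -0.1735  0.0404] lean 25.2 az 15.8 toolY [ 0.279 -0.96   0.004] F [-0.4 -1.   0.3] w 0.0780
 q [-0.37  0.36  0.84  2.12 -1.01  0.65 -0.1 ]
[ 0.39385925 -0.21015879  0.18323227]
```

```bash
python3 -m inch '[{"translation":[0.55,0,0.2],"spin":0},{"translation":[0.05,0,0],"spin":0}]' 0.1 20 && python3 -m inch '[{"translation":[0,0,0],"spin":0},{"translation":[0,0,0],"spin":0},{"translation":[0,0,0],"spin":0}]' 0.5 20
python3 - <<'E'
from h import *; from bench import r,optics
st=r.read_state(); info(st); 
im=optics.camera("wrist"); cv2.imwrite("pics/g8.png",im[:,:,::-1])
E
```

```text
time: 16.02
ee_pos: [0.5543, -0.174, 0.0354]
eef_rot: [0.837, 0.118, -0.529, 0.077]
ft_force: [-0.3, -0.4, 0.7]
width: 0.0783
time: 16.4
ee_pos: [0.5541, -0.174, 0.0358]
eef_rot: [0.837, 0.118, -0.529, 0.077]
ft_force: [0.5, 0.7, -0.6]
width: 0.064
t 16.40 pos [ 0.5541 -0.174   0.0358] lean 25.4 az 15.6 toolY [ 0.279 -0.96   0.005] F [ 0.5  0.7 -0.6] w 0.0640
 q [-0.35  0.37  0.82  2.13 -1.03  0.64 -0.08]
```

View pics/g8.png

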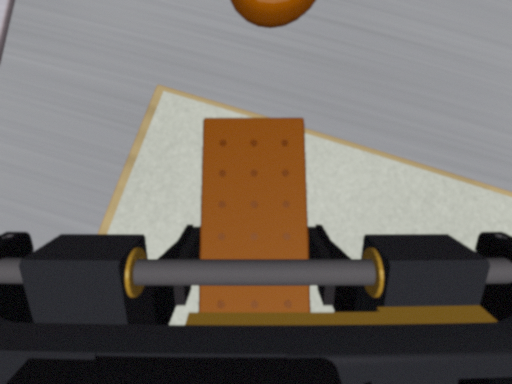

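```bash
python3 - <<'E'
from h import *; from bench import r,optics
st=r.read_state(); m=optics.camera_model("wrist"); T=wristT(m,st)
p,e=plaquefit(m,T,(204,118),(304,118.5),(200,225),(308,225),.03,[.57,-.16,.27]); print(p,e)
print("tool yaw",np.arctan2(rot(st)[0,1],-rot(st)[1,1]))
d=st["ee_pos"][:2]-p[:2]; c,s=np.cos(p[2]),np.sin(p[2]); print("TCP in plaque frame",c*d[0]+s*d[1],-s*d[0]+c*d[1])
E
python3 -m inch '[{"translation":[-1.5,0,-0.7],"spin":0},{"translation":[-3,0,-1.4],"spin":0},{"translation":[-3,0,-1.4],"spin":0},{"translation":[0,0,0],"spin":0}]' 0.5 35
python3 - <<'E'
from h import *; from bench import r,optics
st=r.read_state(); info(st); 
im=optics.camera("wrist"); cv2.imwrite("pics/h1.png",im[:,:,::-1])
im=optics.camera("side"); cv2.imwrite("pics/h2.png",im[:,:,::-1])
E
```

```text
[ 0.57094174 -0.16815483  0.28209831 -0.00164651 -0.00158063] 1.1086598178420104
tool yaw 0.28258879412878174
TCP in plaque frame -0.017806543557282627 -0.0009203562664056395
time: 16.95
ee_pos: [0.5523, -0.1737, 0.1194]
eef_rot: [0.836, 0.118, -0.53, 0.077]
ft_force: [0.3, -0.2, -1.4]
width: 0.0637
t 16.95 pos [ 0.5523 -0.1737  0.1194] lean 25.2 az 15.8 toolY [ 0.279 -0.96   0.003] F [ 0.3 -0.2 -1.4] w 0.0637
 q [-0.55  0.2   1.01  2.08 -0.71  0.73 -0.37]
```

View pics/h1.png

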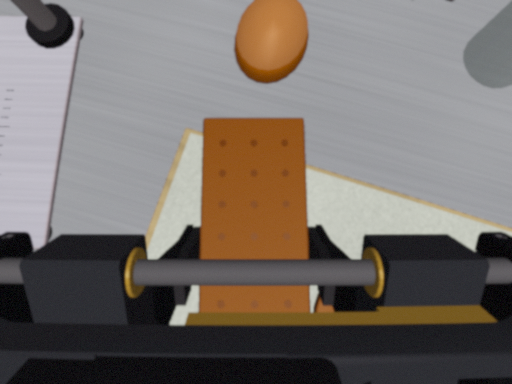

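View pics/h2.png

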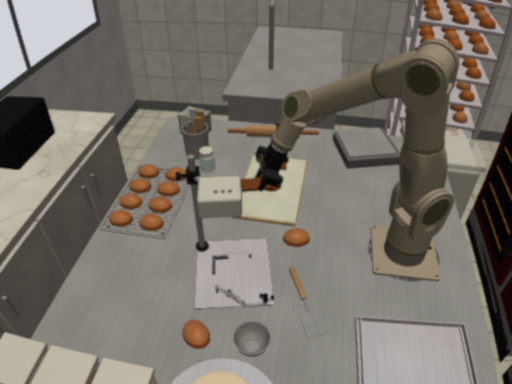

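```bash
python3 - <<'E'
from h import *; from bench import r
st=r.read_state(); print(unstand(st["ee_pos"]),togo(st,stand(-.085,.010,.1)))
E
```

```text
[-0.1137647  -0.32046249  0.11690664] [  3.27765545 -32.89953021  -3.17251805]
```

```bash
python3 -m inch '[{"translation":[0.2,-3,-0.3],"spin":0},{"translation":[0.2,-3.6,-0.3],"spin":0.4},{"translation":[0.2,-3.6,-0.3],"spin":1},{"translation":[0.2,-3.6,-0.3],"spin":1},{"translation":[0.3,-3.6,-0.3],"spin":0},{"translation":[0.3,-3.6,-0.3],"spin":0},{"translation":[0.3,-3.6,-0.3],"spin":0},{"translation":[0.3,-3.6,-0.3],"spin":0},{"translation":[0.3,-3,-0.3],"spin":0},{"translation":[0,0,0],"spin":0}]' 0.5 35
python3 - <<'E'
from h import *; from bench import r,optics
st=r.read_state(); info(st);print(unstand(st["ee_pos"]),"yaw",np.arctan2(rot(st)[0,1],-rot(st)[1,1]))
im=optics.camera("wrist"); cv2.imwrite("pics/h3.png",im[:,:,::-1])
im=optics.camera("side"); cv2.imwrite("pics/h4.png",im[:,:,::-1])
print(togo(st,stand(-.085,.010,.1)))
E
```

```text
time: 18.3
ee_pos: [0.4929, 0.1457, 0.0959]
eef_rot: [0.83, 0.106, -0.543, 0.062]
ft_force: [0.7, -0.4, -1.7]
width: 0.0638
t 18.30 pos [0.4929 0.1457 0.0959] lean 23.7 az 15.6 toolY [ 0.242 -0.97  -0.012] F [ 0.7 -0.4 -1.7] w 0.0638
 q [-0.98 -0.05  0.56  2.28  0.17  0.5  -1.87]
[-0.0942096   0.00275375  0.09590192] yaw 0.24490238585873525
[ 0.00389339 -0.72602436 -1.00700768]
```

View pics/h3.png

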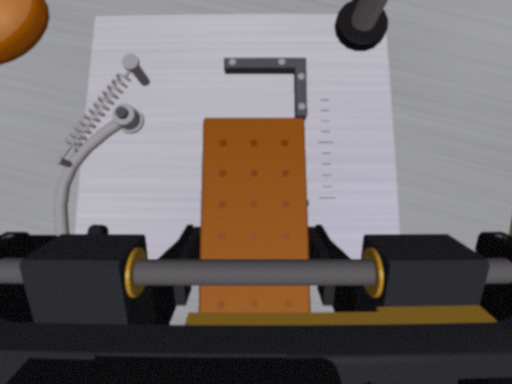

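View pics/h4.png

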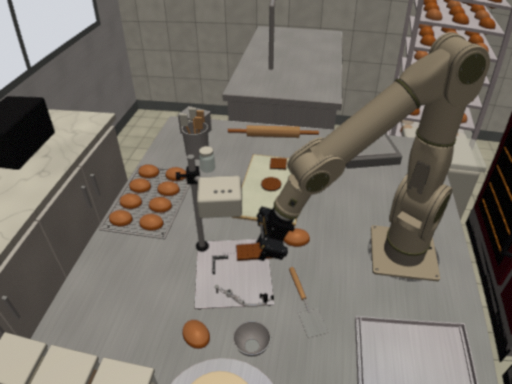

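```bash
python3 - <<'E'
import cv2
a=cv2.imread("pics/h3.png")
cv2.imwrite("pics/h5.png",cv2.resize(a[45:135,200:340],None,fx=5,fy=5,interpolation=cv2.INTER_CUBIC))
E
```

```text
(no output)
```

View pics/h5.png

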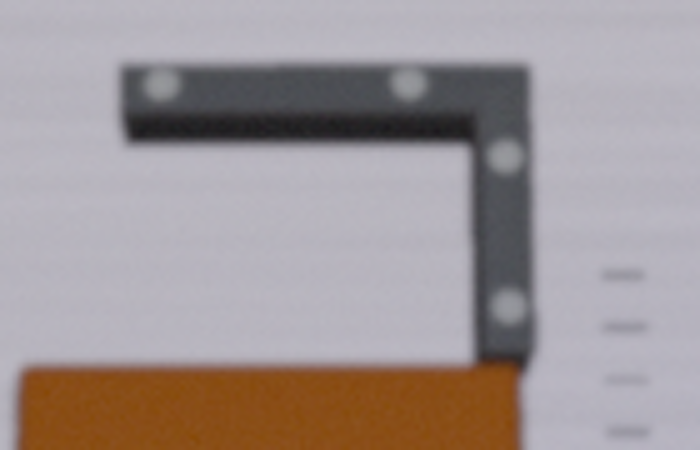

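```bash
cat > m.py <<'E'
from h import *
def standfit(m,T,px,extra=None):
    L=[[.075,.032,.022],[.065,.032,.022],[.065,.032,.01],[.065,-.032,.022],[.075,-.042,.022],[.02,-.032,.022],[.02,-.042,.022]]
    p,e=fit([(m,T,L,np.asarray(px,float))],[SX,SY,SW]); 
    def f(q):
        Q=T.copy(); Q[:3,3]+=q[3:6]
        return np.concatenate([(proj(m,Q,place(q[:3],L))-px).ravel(),q[3:6]/.002])
    return p,e
E
python3 - <<'E'
from m import *; from bench import r,optics
np.set_printoptions(precision=4,suppress=True)
m=optics.camera_model("wrist")
st={"ee_pos":np.array([.4929,.1457,.0959]),"eef_rot":r.read_state()["eef_rot"]}
st["eef_rot"]=np.array([.830,.106,-.543,.062]); st["eef_rot"]/=np.linalg.norm(st["eef_rot"])
T=wristT(m,st)
px=up([(122,66),(125,115),(128,140),(473,115),(528,66),(478,357),(533,355)],5,(200,45))
p,e=standfit(m,T,px); print(p,e)
# plaque top in this pose with nominal height: bottom = TCPz-.0208
z=.0959-.0208+.015
q,_=plaquefit(m,T,(204,118),(304,118.5),(200,225),(308,225),z,[.51,.15,.24]); print("plaque",q[:3])
for pp in (p,[SX,SY,SW]):
    d=q[:2]-pp[:2]; c,s=np.cos(pp[2]),np.sin(pp[2]); print("plaque centre in stand",c*d[0]+s*d[1],-s*d[0]+c*d[1],"yaw diff",q[2]-pp[2])
    d=st["ee_pos"][:2]-pp[:2]; print("tcp in stand",c*d[0]+s*d[1],-s*d[0]+c*d[1])
E
```

```text
[0.5827 0.1667 0.2288] [[-0.5194 -1.0321]
 [-1.5032 -0.5655]
 [-0.6107  1.7213]
 [ 0.778   0.1847]
 [ 0.9063 -0.1581]
 [-0.0053 -0.1486]
 [ 0.5573  0.4249]]
plaque [0.5087 0.1509 0.2435]
plaque centre in stand -0.0757004024048096 0.0014014510193927736 yaw diff 0.01471445109170999
tcp in stand -0.09224753740799335 -5.492348863034985e-05
plaque centre in stand -0.07760034459711454 0.004008257263849617 yaw diff 0.0025009149326172264
tcp in stand -0.09416403248421479 0.002754085385701679
```

```bash
python3 - <<'E'
from h import *; from bench import r
st=r.read_state(); print(unstand(st["ee_pos"])); print(togo(st,stand(-.029,.008,.062)),togo(st,stand(-.029,.008,.034)))
E
```

```text
[-0.09427275  0.0004178   0.09608636]
[ 5.75198337 -0.71198923 -4.60508047] [ 8.31596537 -0.6771392  -3.4804553 ]
```

```bash
python3 -m inch '[{"translation":[1,-0.2,-0.8],"spin":0},{"translation":[1.4,-0.2,-1.1],"spin":0},{"translation":[1.4,-0.2,-1.1],"spin":0},{"translation":[1.2,-0.1,-1.0],"spin":0},{"translation":[0.6,0,-0.5],"spin":0},{"translation":[0,0,0],"spin":0}]' 0.5 35
python3 - <<'E'
from h import *; from bench import r,optics
st=r.read_state(); info(st);print(unstand(st["ee_pos"]),"yaw",np.arctan2(rot(st)[0,1],-rot(st)[1,1]))
im=optics.camera("wrist"); cv2.imwrite("pics/h6.png",im[:,:,::-1])
print(togo(st,stand(-.029,.008,.062)),togo(st,stand(-.029,.008,.034)))
E
```

```text
time: 19.15
ee_pos: [0.5544, 0.158, 0.0589]
eef_rot: [0.83, 0.1, -0.546, 0.059]
ft_force: [-0.5, -0.1, -1.3]
width: 0.0636
t 19.15 pos [0.5544 0.158  0.0589] lean 23.4 az 14.7 toolY [ 0.23  -0.973 -0.011] F [-0.5 -0.1 -1.3] w 0.0636
 q [-0.91  0.2   0.56  2.16 -0.14  0.41 -1.6 ]
[-3.14812766e-02 -2.43475509e-05  5.89101504e-02] yaw 0.23195907621317918
[-0.18026938 -0.80788489 -0.34024336] [ 2.39002513 -0.77811524  0.77002684]
```

View pics/h6.png

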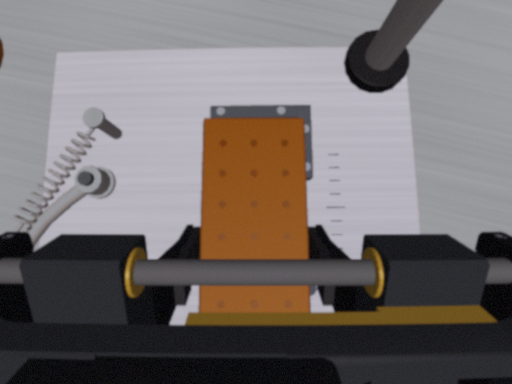

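```bash
python3 -m inch '[{"translation":[0,-0.5,-0.2],"spin":-0.3},{"translation":[0,-0.4,-0.1],"spin":0},{"translation":[0,0,0],"spin":0}]' 0.5 35
python3 - <<'E'
from h import *; from bench import r,optics
st=r.read_state(); info(st);print(unstand(st["ee_pos"]),"yaw",np.arctan2(rot(st)[0,1],-rot(st)[1,1]))
im=optics.camera("wrist"); cv2.imwrite("pics/h7.png",cv2.resize(im[90:200,190:350,::-1],None,fx=5,fy=5,interpolation=cv2.INTER_CUBIC))
print(togo(st,stand(-.029,.008,.034)))
E
```

```text
time: 19.58
ee_pos: [0.5543, 0.168, 0.0611]
eef_rot: [0.83, 0.102, -0.546, 0.061]
ft_force: [-0.5, -0.1, -0.4]
width: 0.0635
t 19.57 pos [0.5543 0.168  0.0611] lean 23.4 az 14.9 toolY [ 0.235 -0.972 -0.01 ] F [-0.5 -0.1 -0.4] w 0.0635
 q [-0.93  0.2   0.57  2.15 -0.13  0.42 -1.62]
[-0.02925004  0.00978871  0.06109821] yaw 0.23729326382461513
[2.49547982 0.20489981 1.05182987]
```

View pics/h7.png

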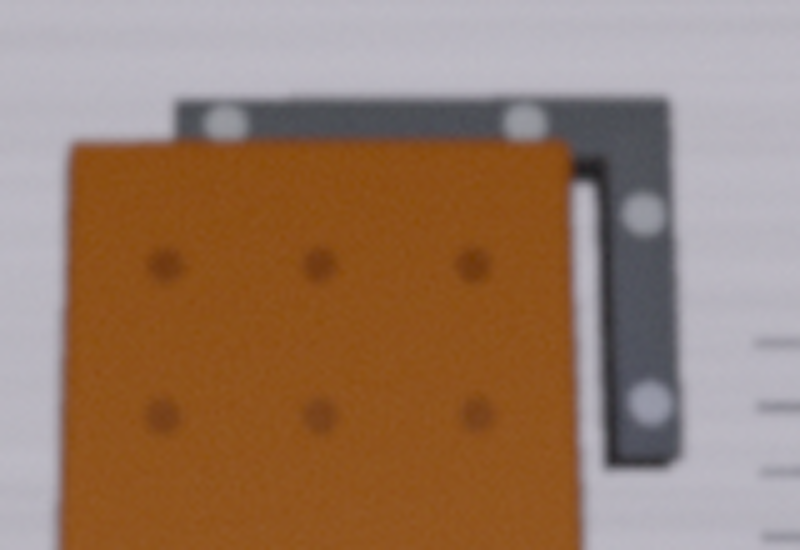

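```bash
python3 -m inch '[{"translation":[1.2,0,0.5],"spin":0},{"translation":[1.1,0,0.5],"spin":0},{"translation":[0.2,0,0.1],"spin":0},{"translation":[0.2,0,0.1],"spin":0},{"translation":[0.1,0,0.05],"spin":0}]' 0.5 35
python3 - <<'E'
from h import *; from bench import r,optics
st=r.read_state(); info(st);print(unstand(st["ee_pos"]),"yaw",np.arctan2(rot(st)[0,1],-rot(st)[1,1]))
im=optics.camera("wrist"); cv2.imwrite("pics/h8.png",cv2.resize(im[90:200,190:350,::-1],None,fx=5,fy=5,interpolation=cv2.INTER_CUBIC))
E
```

```text
time: 20.25
ee_pos: [0.5557, 0.1688, 0.0304]
eef_rot: [0.831, 0.102, -0.544, 0.06]
ft_force: [-9.3, -1.8, 18.1]
width: 0.0636
t 20.25 pos [0.5557 0.1688 0.0304] lean 23.6 az 15.0 toolY [ 0.235 -0.972 -0.011] F [-9.3 -1.8 18.1] w 0.0636
 q [-0.88  0.26  0.51  2.17 -0.21  0.34 -1.56]
[-0.02768788  0.01024123  0.03038567] yaw 0.23759539363159268
```

View pics/h8.png

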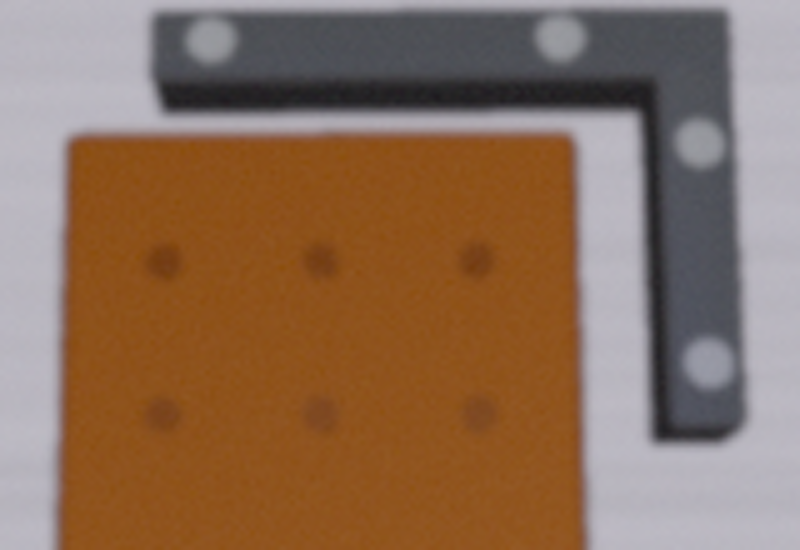

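```bash
python3 -m inch '[{"translation":[-0.12,0,-0.05],"spin":0},{"translation":[0.08,0.4,-0.2],"spin":0},{"translation":[0.08,0.4,-0.2],"spin":0},{"translation":[0,0,0],"spin":0}]' 0.5 35
python3 - <<'E'
from h import *; from bench import r,optics
st=r.read_state(); info(st);print(unstand(st["ee_pos"]),"yaw",np.arctan2(rot(st)[0,1],-rot(st)[1,1]))
im=optics.camera("wrist"); cv2.imwrite("pics/h9.png",cv2.resize(im[90:200,190:350,::-1],None,fx=5,fy=5,interpolation=cv2.INTER_CUBIC))
E
```

```text
time: 20.8
ee_pos: [0.5622, 0.1608, 0.0314]
eef_rot: [0.831, 0.102, -0.544, 0.06]
ft_force: [0.2, -0.5, -2.0]
width: 0.0637
t 20.80 pos [0.5622 0.1608 0.0314] lean 23.6 az 14.9 toolY [ 0.234 -0.972 -0.011] F [ 0.2 -0.5 -2. ] w 0.0637
 q [-0.84  0.27  0.5   2.15 -0.23  0.35 -1.52]
[-0.02330235  0.00090568  0.03139475] yaw 0.23658989723376278
```

View pics/h9.png

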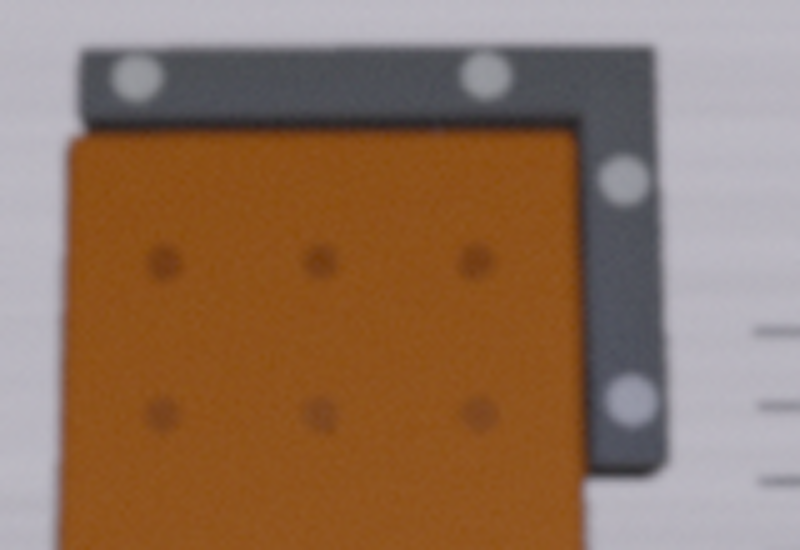

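```bash
python3 -m inch '[{"translation":[0.06,0.02,-0.14],"spin":0},{"translation":[0.06,0.05,-0.14],"spin":0}]' 0.5 35
python3 - <<'E'
from h import *; from bench import r,optics
st=r.read_state(); info(st);print(unstand(st["ee_pos"]),"yaw",np.arctan2(rot(st)[0,1],-rot(st)[1,1]))
im=optics.camera("wrist"); cv2.imwrite("pics/i1.png",cv2.resize(im[90:200,190:350,::-1],None,fx=5,fy=5,interpolation=cv2.INTER_CUBIC))
E
```

```text
time: 21.1
ee_pos: [0.565, 0.1611, 0.0311]
eef_rot: [0.83, 0.102, -0.545, 0.06]
ft_force: [-5.6, -1.6, 0.2]
width: 0.0635
t 21.10 pos [0.565  0.1611 0.0311] lean 23.6 az 15.0 toolY [ 0.235 -0.972 -0.011] F [-5.6 -1.6  0.2] w 0.0635
 q [-0.83  0.27  0.49  2.15 -0.24  0.35 -1.51]
[-0.02047678  0.00053319  0.03113229] yaw 0.23704660249868503
```

View pics/i1.png

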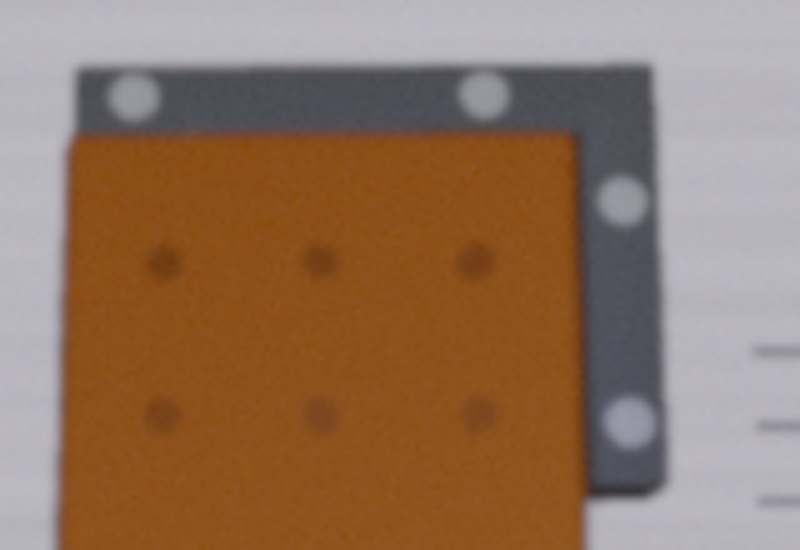

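```bash
python3 -m inch '[{"translation":[0,0.12,0],"spin":0},{"translation":[0,0.12,0],"spin":0}]' 0.5 35
python3 - <<'E'
from h import *; from bench import r,optics
st=r.read_state(); info(st);print(unstand(st["ee_pos"]),"yaw",np.arctan2(rot(st)[0,1],-rot(st)[1,1]))
E
```

```text
time: 21.4
ee_pos: [0.565, 0.1604, 0.031]
eef_rot: [0.83, 0.103, -0.545, 0.061]
ft_force: [-3.0, 6.3, 0.8]
width: 0.0635
t 21.40 pos [0.565  0.1604 0.031 ] lean 23.5 az 15.2 toolY [ 0.237 -0.971 -0.011] F [-3.   6.3  0.8] w 0.0635
 q [-0.83  0.27  0.49  2.15 -0.24  0.35 -1.5 ]
[-0.02060017 -0.00020397  0.03101027] yaw 0.23952570306661572
```

```bash
python3 -m inch '[{"translation":[0.06,0.12,-0.08],"spin":-0.2},{"translation":[0.04,0.08,-0.04],"spin":0}]' 0.5 35
python3 - <<'E'
from h import *; from bench import r,optics
st=r.read_state(); info(st);print(unstand(st["ee_pos"]),"yaw",np.arctan2(rot(st)[0,1],-rot(st)[1,1]))
E
```

```text
time: 21.65
ee_pos: [0.5652, 0.1604, 0.0304]
eef_rot: [0.829, 0.105, -0.546, 0.061]
ft_force: [-14.4, 0.5, 16.2]
width: 0.0636
t 21.65 pos [0.5652 0.1604 0.0304] lean 23.4 az 15.7 toolY [ 0.241 -0.97  -0.013] F [-14.4   0.5  16.2] w 0.0636
 q [-0.82  0.28  0.48  2.14 -0.25  0.35 -1.49]
[-0.02043943 -0.00022158  0.03043942] yaw 0.24390075279431328
```

```bash
python3 -m inch '[{"translation":[0,0,0],"spin":0},{"translation":[0,0,0],"spin":0},{"translation":[0,0,0],"spin":0}]' 0.1 20
python3 - <<'E'
from h import *; from bench import r,optics
st=r.read_state(); info(st);print(unstand(st["ee_pos"]))
im=optics.camera("wrist"); cv2.imwrite("pics/i2.png",cv2.resize(im[:,:,::-1],(800,600),interpolation=cv2.INTER_CUBIC))
E
```

```text
time: 22.02
ee_pos: [0.5661, 0.16, 0.0312]
eef_rot: [0.83, 0.105, -0.545, 0.061]
ft_force: [0.3, 0.2, -0.7]
width: 0.0773
t 22.02 pos [0.5661 0.16   0.0312] lean 23.5 az 15.6 toolY [ 0.241 -0.971 -0.013] F [ 0.3  0.2 -0.7] w 0.0773
 q [-0.82  0.27  0.48  2.14 -0.25  0.35 -1.49]
[-0.01962746 -0.00080386  0.03120139]
```

View pics/i2.png

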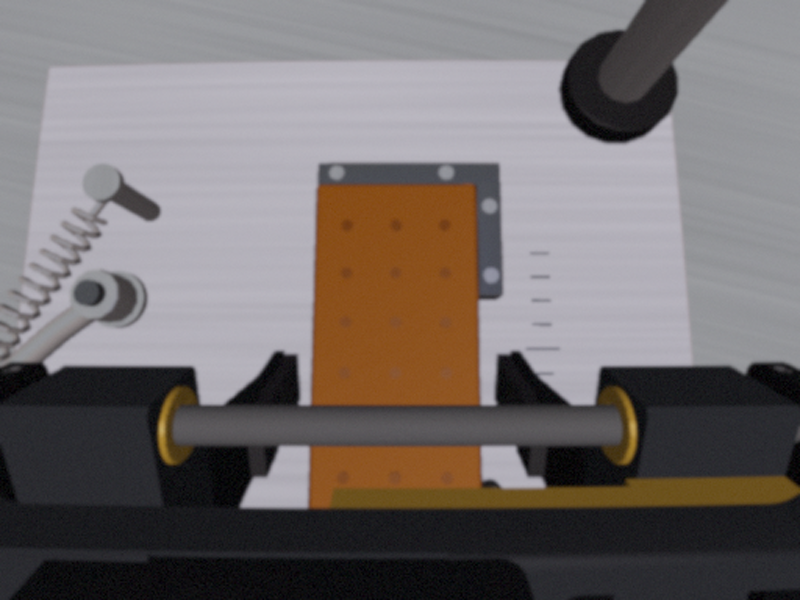

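```bash
python3 -m inch '[{"translation":[0,0.4,0],"spin":0},{"translation":[0,0.3,0],"spin":0},{"translation":[0,0.15,0],"spin":0}]' 0.1 20
python3 - <<'E'
from h import *; from bench import r,optics
st=r.read_state(); info(st);print(unstand(st["ee_pos"]))
E
```

```text
time: 22.45
ee_pos: [0.5678, 0.1536, 0.0311]
eef_rot: [0.829, 0.107, -0.545, 0.061]
ft_force: [-2.7, 7.9, -0.0]
width: 0.0785
t 22.45 pos [0.5678 0.1536 0.0311] lean 23.5 az 16.0 toolY [ 0.244 -0.97  -0.014] F [-2.7  7.9 -0. ] w 0.0785
 q [-0.79  0.27  0.47  2.14 -0.26  0.35 -1.46]
[-0.01952033 -0.00747096  0.03111853]
```

```bash
python3 -m inch '[{"translation":[0,-0.65,0],"spin":0},{"translation":[-2,0,0],"spin":0},{"translation":[-4,0,0],"spin":0},{"translation":[-4,0,0],"spin":0},{"translation":[0,0,0],"spin":0}]' 0.1 20
python3 - <<'E'
from h import *; from bench import r,optics
st=r.read_state(); info(st);print(unstand(st["ee_pos"]))
im=optics.camera("wrist"); cv2.imwrite("pics/i3.png",cv2.resize(im[:,:,::-1],(800,600),interpolation=cv2.INTER_CUBIC))
M=rot(st); k=stand(-.095,.203,.05); print(togo(st,k-.08*M[:,0]))
E
```

```text
time: 23.08
ee_pos: [0.5271, 0.1484, 0.125]
eef_rot: [0.829, 0.105, -0.545, 0.061]
ft_force: [0.3, 1.4, -1.2]
width: 0.0787
t 23.07 pos [0.5271 0.1484 0.125 ] lean 23.5 az 15.8 toolY [ 0.242 -0.97  -0.014] F [ 0.3  1.4 -1.2] w 0.0787
 q [-1.01 -0.02  0.63  2.18  0.1   0.57 -1.78]
[-0.06031792 -0.00276969  0.12496206]
[ -2.22210582 -20.48365833   6.2184335 ]
```

View pics/i3.png

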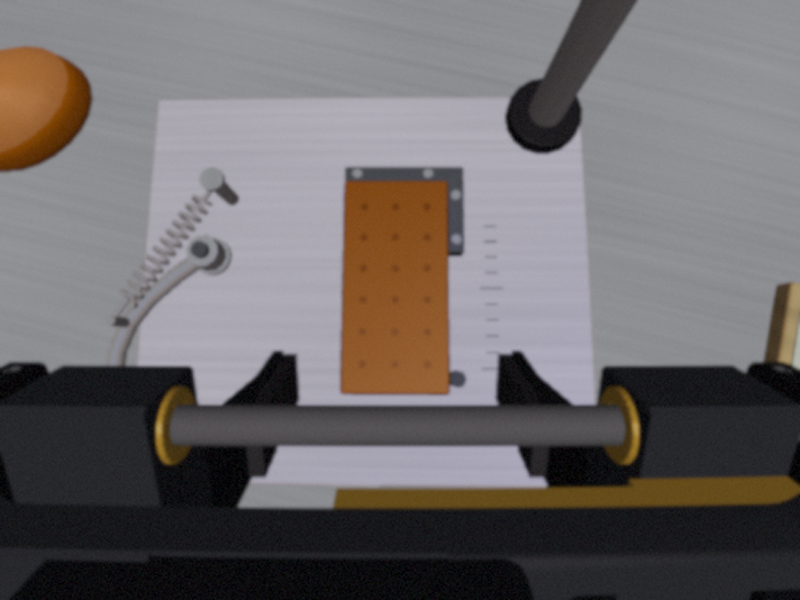

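```bash
python3 -m inch '[{"translation":[-1.2,0,2],"spin":0},{"translation":[-1,-2,2.2],"spin":0},{"translation":[0,-4,2],"spin":0},{"translation":[0,-4.5,0],"spin":0},{"translation":[0,-4.5,0],"spin":0},{"translation":[0,-4.5,0],"spin":0},{"translation":[0,0,0],"spin":0}]' 1 20
python3 - <<'E'
from h import *; from bench import r,optics
st=r.read_state(); info(st);print(unstand(st["ee_pos"]))
im=optics.camera("wrist"); cv2.imwrite("pics/i4.png",cv2.resize(im[:,:,::-1],(800,600),interpolation=cv2.INTER_CUBIC))
M=rot(st); k=stand(-.095,.203,.05); print(togo(st,k-.08*M[:,0]),togo(st,k))
m=optics.camera_model("wrist"); T=wristT(m,st)
piv=np.array([.02,.117]);k0=np.array([-.085,-.086]);k0=k0/np.linalg.norm(k0)*.121
for a in (1.1,1.2,1.3):
    c,s=np.cos(-a),np.sin(-a); kk=piv+[c*k0[0]-s*k0[1],s*k0[0]+c*k0[1]]; print(a,kk,proj(m,T,[stand(*kk,.065)])*800/512)
E
```

```text
time: 24.0
ee_pos: [0.4107, 0.3254, 0.113]
eef_rot: [0.826, 0.103, -0.55, 0.064]
ft_force: [0.3, -0.3, 0.1]
width: 0.0164
t 24.00 pos [0.4107 0.3254 0.113 ] lean 22.8 az 15.0 toolY [ 0.24  -0.971 -0.008] F [ 0.3 -0.3  0.1] w 0.0164
 q [-1.16  0.    0.26  2.19  0.39  0.66 -2.51]
[-0.13108361  0.19685906  0.11297775]
[-0.79201521 -0.558326   -0.89026683] [ 7.20798479 -0.558326   -0.89026683]
1.1 [-0.09527827  0.15376848] [[490.83335049 310.15160274]]
1.2 [-0.09103163  0.16509342] [[466.74195773 301.21589496]]
1.3 [-0.08567561  0.17593782] [[443.72802454 290.00699772]]
```

View pics/i4.png

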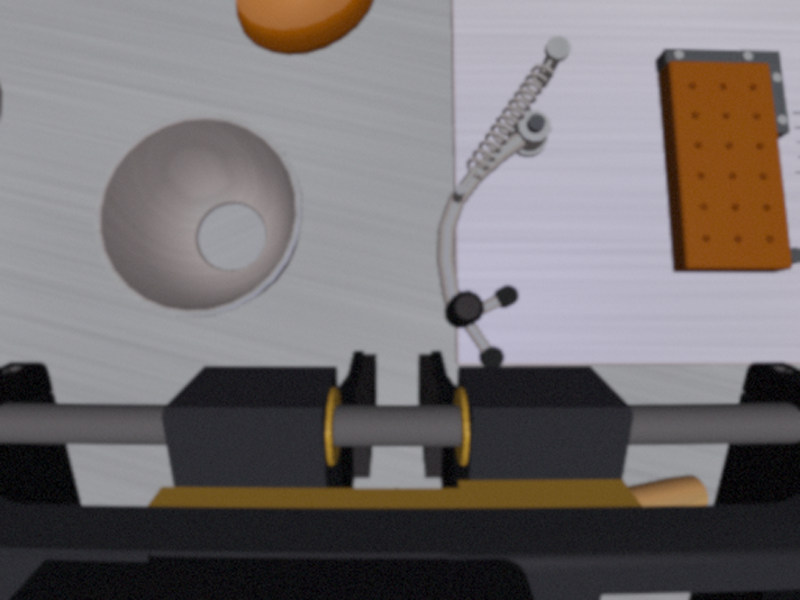

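```bash
python3 -m inch '[{"translation":[2.3,-0.1,-0.4],"spin":-2},{"translation":[2.3,0,-0.4],"spin":-2},{"translation":[2.4,0,-0.1],"spin":-2},{"translation":[0,0,0],"spin":0}]' 1 20
python3 - <<'E'
from h import *; from bench import r,optics
st=r.read_state(); info(st);print(unstand(st["ee_pos"]))
im=optics.camera("wrist"); cv2.imwrite("pics/i5.png",cv2.resize(im[:,:,::-1],(800,600),interpolation=cv2.INTER_CUBIC))
M=rot(st)
for p in ((-.093,.190,.05),(-.1,.13,.05),(-.1,.11,.05)): print(togo(st,stand(*p)))
E
```

```text
time: 24.55
ee_pos: [0.4468, 0.3274, 0.0463]
eef_rot: [0.821, 0.127, -0.546, 0.108]
ft_force: [0.1, -0.1, 0.9]
width: 0.0005
t 24.55 pos [0.4468 0.3274 0.0463] lean 22.4 az 13.8 toolY [ 0.327 -0.944  0.038] F [ 0.1 -0.1  0.9] w 0.0005
 q [-1.12  0.19  0.29  2.17  0.35  0.49 -2.36]
[-0.09557789  0.19023764  0.0463287 ]
[-0.24111959  0.06132665 -0.37403861]
[-0.5094909   5.96676355  0.86845556]
[-0.50998613  7.9567851   1.06799003]
```

View pics/i5.png

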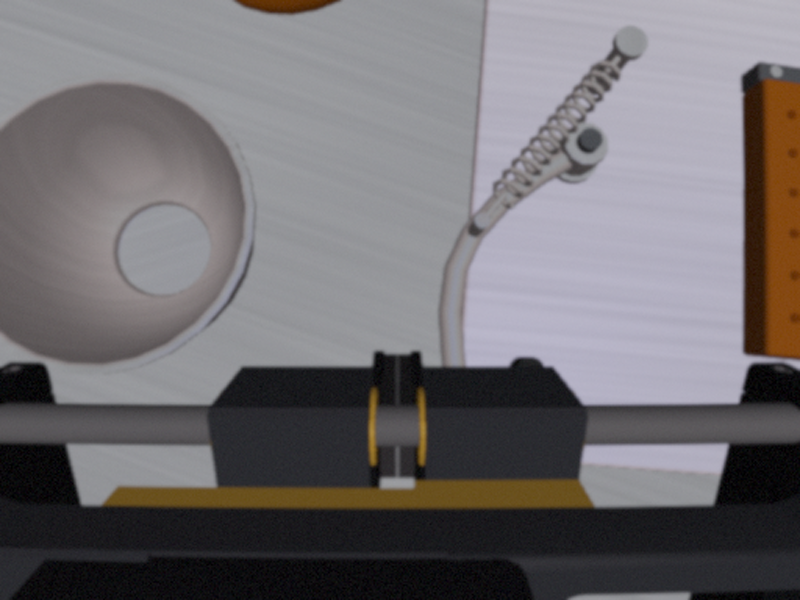

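```bash
python3 -m inch '[{"translation":[-0.35,0.6,-0.1],"spin":0},{"translation":[0,1.1,0.15],"spin":0},{"translation":[-0.05,1.1,0.15],"spin":0},{"translation":[-0.05,1.1,0.1],"spin":0},{"translation":[-0.05,1.1,0.1],"spin":0}]' 1 20
python3 - <<'E'
from h import *; from bench import r,optics
st=r.read_state(); info(st);print(unstand(st["ee_pos"]))
im=optics.camera("side"); cv2.imwrite("pics/i6.png",im[220:340,180:320,::-1].repeat(5,0).repeat(5,1))
E
```

```text
time: 25.22
ee_pos: [0.4534, 0.2827, 0.0557]
eef_rot: [0.821, 0.134, -0.546, 0.105]
ft_force: [-2.4, 3.6, -1.0]
width: 0.0
t 25.23 pos [0.4534 0.2827 0.0557] lean 22.5 az 15.8 toolY [ 0.334 -0.942  0.027] F [-2.4  3.6 -1. ] w 0.0000
 q [-1.04  0.12  0.3   2.22  0.31  0.47 -2.23]
[-0.09987782  0.14519415  0.05565864]
```

View pics/i6.png

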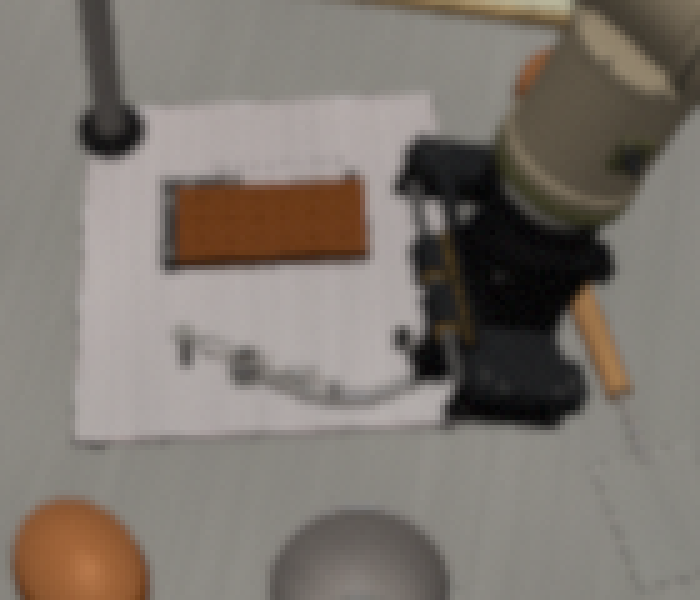

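```bash
python3 -m inch '[{"translation":[0.3,1.1,0.15],"spin":0},{"translation":[0.05,1.1,0],"spin":0},{"translation":[0,1.1,-0.1],"spin":0}]' 1 20
python3 - <<'E'
from h import *; from bench import r,optics
st=r.read_state(); info(st);print(unstand(st["ee_pos"]))
im=optics.camera("side"); cv2.imwrite("pics/i7.png",im[220:340,180:320,::-1].repeat(5,0).repeat(5,1))
E
```

```text
time: 25.65
ee_pos: [0.4662, 0.2498, 0.0553]
eef_rot: [0.821, 0.134, -0.545, 0.104]
ft_force: [0.6, 0.0, 0.2]
width: 0.0002
t 25.65 pos [0.4662 0.2498 0.0553] lean 22.7 az 16.1 toolY [ 0.333 -0.943  0.024] F [0.6 0.  0.2] w 0.0002
 q [-0.98  0.1   0.32  2.25  0.27  0.45 -2.12]
[-0.09525405  0.11017824  0.05527088]
```

View pics/i7.png

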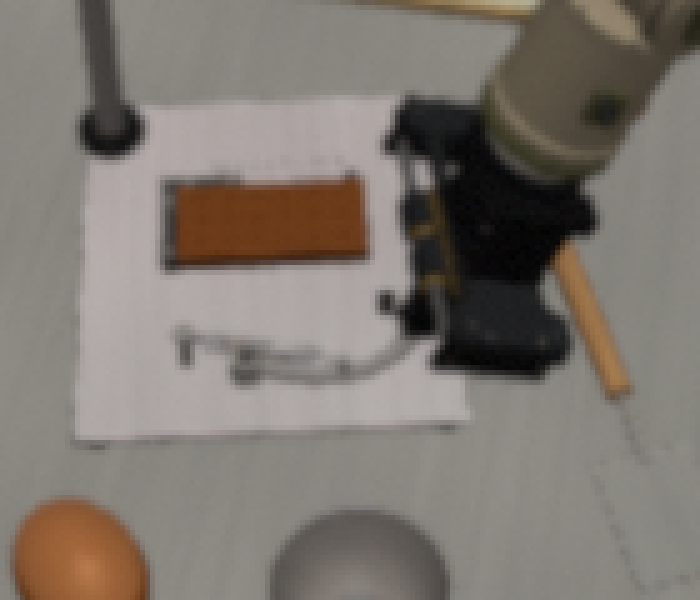

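```bash
python3 -m inch '[{"translation":[0.2,0.8,0],"spin":0},{"translation":[0,0.4,0],"spin":0},{"translation":[0,0,0],"spin":0}]' 1 20
python3 - <<'E'
from h import *; from bench import r,optics
st=r.read_state(); info(st);print(unstand(st["ee_pos"]))
im=optics.camera("side"); cv2.imwrite("pics/i8.png",im[220:340,180:320,::-1].repeat(5,0).repeat(5,1))
E
```

```text
time: 26.08
ee_pos: [0.4723, 0.2359, 0.0543]
eef_rot: [0.822, 0.132, -0.545, 0.103]
ft_force: [-0.1, -0.1, 0.5]
width: 0.0008
t 26.07 pos [0.4723 0.2359 0.0543] lean 22.8 az 15.9 toolY [ 0.33  -0.944  0.024] F [-0.1 -0.1  0.5] w 0.0008
 q [-0.95  0.1   0.33  2.25  0.25  0.43 -2.07]
[-0.09264261  0.09530387  0.05431827]
```

View pics/i8.png

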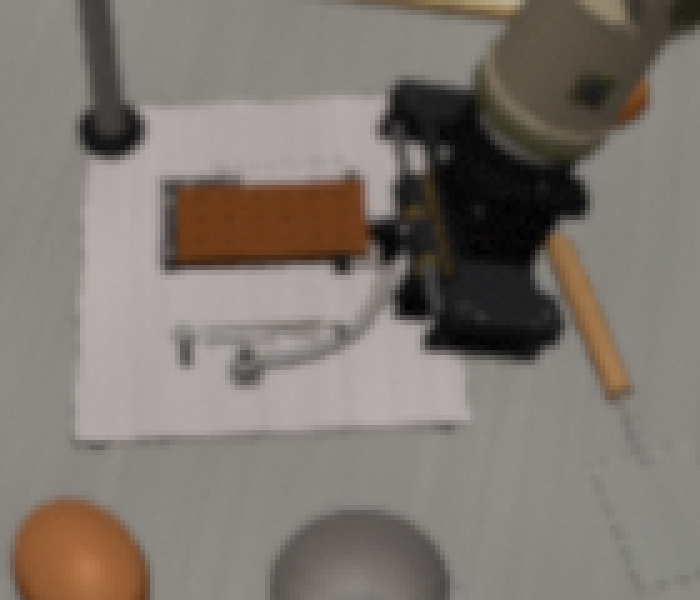

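Sprung shut on the plaque. Retract and inspect.

```bash
python3 -m inch '[{"translation":[-1,-0.5,1],"spin":0},{"translation":[-3,-0.5,1.5],"spin":2},{"translation":[-4,0.5,1.5],"spin":2},{"translation":[-4,2,1],"spin":2},{"translation":[-2,3,1],"spin":0},{"translation":[0,2.5,0],"spin":0},{"translation":[0,0,0],"spin":0},{"translation":[0,0,0],"spin":0}]' 1 20
python3 - <<'E'
from h import *; from bench import r,optics
st=r.read_state(); info(st);print(unstand(st["ee_pos"]))
im=optics.camera("wrist"); cv2.imwrite("pics/j1.png",cv2.resize(im[:,:,::-1],(800,600),interpolation=cv2.INTER_CUBIC))
cv2.imwrite("pics/j4.png",cv2.resize(im[20:240,130:350,::-1],None,fx=2.7,fy=2.7,interpolation=cv2.INTER_CUBIC))
im=optics.camera("scene"); cv2.imwrite("pics/j2.png",im[:,:,::-1])
im=optics.camera("side"); cv2.imwrite("pics/j3.png",im[:,:,::-1])
E
```

```text
time: 27.12
ee_pos: [0.381, 0.1371, 0.1635]
eef_rot: [0.827, 0.105, -0.549, 0.059]
ft_force: [0.3, 0.4, 0.4]
width: 0.0007
t 27.12 pos [0.381  0.1371 0.1635] lean 23.0 az 16.2 toolY [ 0.239 -0.971 -0.017] F [0.3 0.4 0.4] w 0.0007
 q [-0.92 -0.47  0.3   2.41  0.36  0.83 -2.15]
[-0.20486335  0.02113744  0.1634797 ]
```

View pics/j1.png

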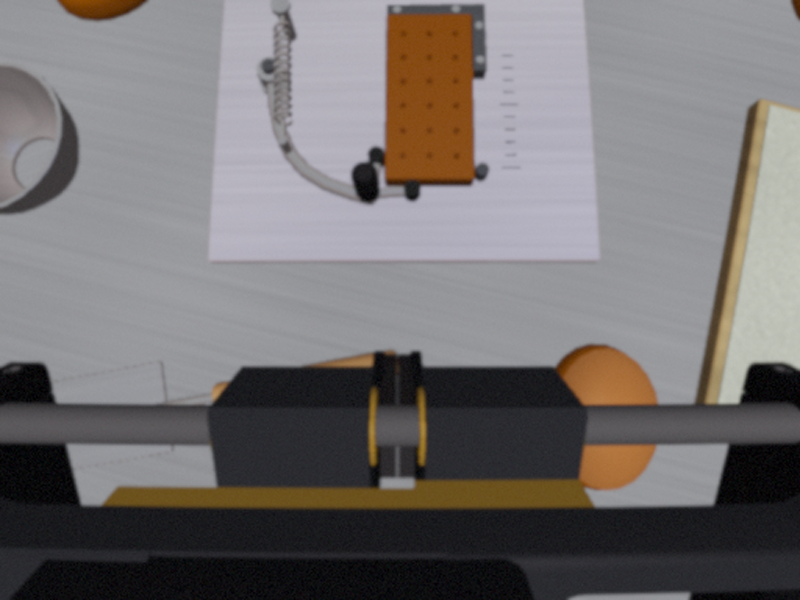

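View pics/j4.png

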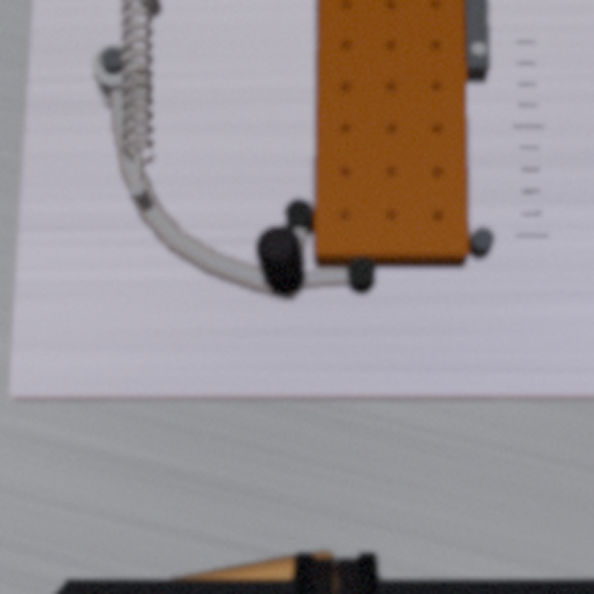

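View pics/j3.png

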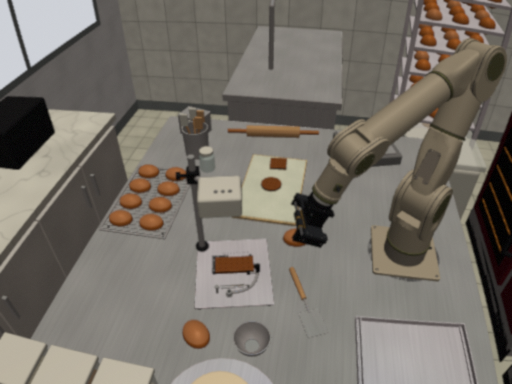

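View pics/j2.png

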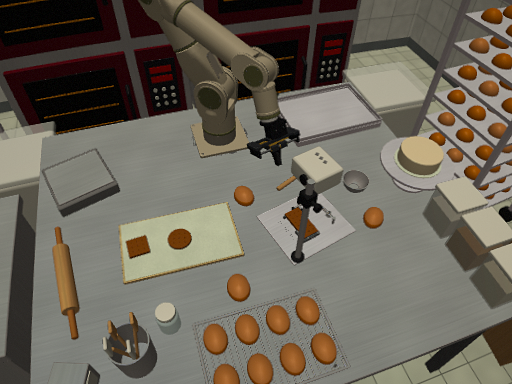

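```bash
python3 -m inch '[{"translation":[-2,0,0],"spin":0},{"translation":[-3,0,-1],"spin":0},{"translation":[-3,0,-1],"spin":0},{"translation":[0,0,0],"spin":0}]' 1 20
python3 - <<'E'
from h import *; from bench import r,optics
st=r.read_state(); info(st)
im=optics.camera("wrist"); cv2.imwrite("pics/k1.png",cv2.resize(im[0:180,200:340,::-1],None,fx=3.3,fy=3.3,interpolation=cv2.INTER_CUBIC))
a=cv2.imread("pics/a_side.png").astype(int); b=optics.camera("side")[:,:,::-1].astype(int)
a2=cv2.imread("pics/a_scene.png").astype(int); b2=optics.camera("scene")[:,:,::-1].astype(int)
for n,A,B,bx in (("square",a2,b2,(120,230,155,262)),("round",a2,b2,(160,222,200,256)),("bun0",a2,b2,(230,182,258,210)),("bun far",a2,b2,(222,270,255,303)),("bun left",a2,b2,(360,203,388,230)),("bowl",a2,b2,(340,168,372,194)),("bowl side",a,b,(230,318,275,360)),("turner side",a,b,(285,262,330,340))):
    x0,y0,x1,y1=bx; print(n,np.abs(A-B)[y0:y1,x0:x1].mean().round(2))
E
```

```text
time: 27.78
ee_pos: [0.3705, 0.1327, 0.2307]
eef_rot: [0.827, 0.103, -0.55, 0.06]
ft_force: [0.0, -0.3, -0.1]
width: 0.0004
t 27.77 pos [0.3705 0.1327 0.2307] lean 22.9 az 15.6 toolY [ 0.238 -0.971 -0.014] F [ 0.  -0.3 -0.1] w 0.0004
 q [-0.46 -0.5  -0.07  2.3   0.08  0.95 -1.89]
square 1.03
round 0.97
bun0 0.88
bun far 0.9
bun left 0.86
bowl 0.82
bowl side 1.55
turner side 1.64
```

View pics/k1.png

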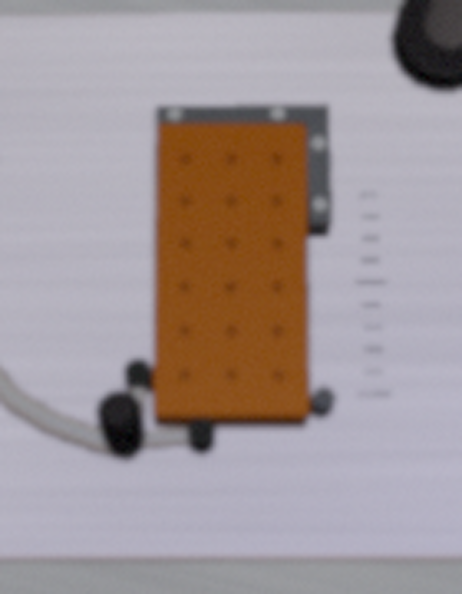

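```bash
python3 -m inch '[{"translation":[0,0,-1.5],"spin":0},{"translation":[0,0,-1.5],"spin":0},{"translation":[0,0,0],"spin":0}]' 1 20
python3 - <<'E'
from h import *; from bench import r,close_job
st=r.read_state(); info(st); print(unstand(st["ee_pos"]))
print(close_job())
E
```

```text
time: 28.3
ee_pos: [0.3966, 0.144, 0.2395]
eef_rot: [0.824, 0.109, -0.552, 0.064]
ft_force: [-0.1, -0.7, -0.6]
width: 0.0004
t 28.30 pos [0.3966 0.144  0.2395] lean 22.6 az 16.5 toolY [ 0.25  -0.968 -0.015] F [-0.1 -0.7 -0.6] w 0.0004
 q [-0.47 -0.42 -0.05  2.24  0.08  0.94 -1.87]
[-0.18805689  0.02407436  0.23954622]
the job is handed in; nothing more can be done
None
```

The plaque is on the stage against both fixed edges, held by the sprung arm, and the job was handed in at about 28.3 s.

**What I did**
- **Lean:** the moves only allow a spin about the tool's axis. I got about 25° of lean by driving the arm up against its wrist joint limit.
- **Arm opened:** I pinched the knob and drew the arm back to its stop at about 1.2 rad, where it stayed open.
- **Plaque laid:** I turned the plaque on the board with the closed fingers until it matched the stand, then gripped and carried it across. I slid it along the stage onto the end edge and then the side edge, feeling 5–8 N at each. Along the way it was pressed onto the stage and the end edge with up to about 22 N.
- **Arm shut:** I pushed the knob back past centre and the arm sprang shut on the plaque.

**What the last checks showed**
- **Seating:** the wrist picture shows no visible gap at the end bar, the side bar or the pin, and both rubber pins are on the near left corner.
- **Other things:** the two other biscuits, the buns, the bowl and the turner show only noise-level differences from the first pictures. I felt no contact with the projector.
- **Robot:** it stood well clear with no contact force when I handed in.

**What disagreed or came close**
- The wrist and fixed cameras disagreed on the stand's position by a few mm, up to about 7 mm in one rough fit, so I settled the final seating by contact force instead.
- The fingers pushed the knob against its open stop with about 48 N for a moment. It was finger force, not arm or gripper body.
- Two joints came right up to their limits, joint 4 and then joint 2, while I backed off. I moved both clear before handing in.

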